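# Fetch the two lids from behind the tall caddies

## Robot

A 7-joint arm with a two-finger parallel gripper is mounted at the origin on the work surface. World frame = base frame: x ahead of the robot, y to its left, z up, the work surface at z = 0. Lengths are in m, angles in rad, forces in N, time in s.
With the tool pointing down it reaches from about 0.4 to 0.85 m from the base axis. Payload 10.4 kg.
Tool frame: the origin (TCP) lies on the centre line of the jaws, within the pads' length; the fingertips stand 11 mm ahead of it and the grasp point (between the pads) lies 8 mm behind it (tip_reach is the distance from the TCP to the fingertips, in m); z points along the fingers, y is the line along which they close (so a half turn about z gives the same grasp; the last joint's range is limited). The gripper opens to 85 mm and grips with 20 to 120 N. Pads are 22 mm wide; open, the fingers measure 114 mm over their backs; the gripper's body (76 mm by 85 mm) begins 54 mm behind the grasp point. The pads swing forward as they close: fully open they stand 13 mm farther back than shut.
Start: joints at [-1.177, 0.332, -0.065, 1.46, 0.022, 1.35, -0.088], TCP at [0.253, 0.572, 0.242] pointing down, gripper open.
Joint ranges: [-2.6, 2.6], [-0.5, 2.12], [-1.47, 1.34], [0.16, 2.42], [-1.27, 4.41], [0.06, 2.06], [-2.6, 2.6]. Speed limits (rad/s): [2.22, 2.22, 2.79, 2.79, 3.14, 3.14, 3.14].

## Interface

Orientations are given as a unit quaternion [x, y, z, w].
In Python, from workcell import get_obs, camera, hand_in, tip_reach gives the robot as it stands. The module is installed in compiled form; this text tells all that it offers.
- The arm moves only by the tool move_arm, never from a script. Its argument "plan" is a list of rows, each an object with "delta_pos": the shift along the tool's x, y, z in a scale on which 1.0 is 0.8 m, a list of three; "turn": the turn, a rotation vector about the tool's x, y, z in normalised numbers (1 is pi rad), a list of three; "fingers": the closure, from 0 (fully open) to 1 (shut). A call has 1 to 12 rows; each row is the pose to reach, as a shift and turn from the pose commanded when the call began, along the tool's axes at that moment; what a row does not reach only later rows make up. A row lasts 1/8 s, in which the tool goes at most 62.5 mm and 10.7 degrees, less where a joint would pass 70% of its speed; a pose out of reach is approached as far as the arm can. A call with a gripper value outside its range is refused whole. The fingers move at their own pace and stop on an object; "force" is the grip in N (left out, the last holds). Time passes only in rows, so rows that repeat a pose let the fingers close. It gives the time, the measured TCP pose, the force, the opening and the grip force at its end, in the units of the state.
- get_obs(): the state, without advancing time (a new reading comes with each control period).
- camera(name): name is "side" or "top"; returns a dict with "color" (400x640x3 uint8, red, green, blue), "range_z" (400x640 float32, m along the optical axis (not along the pixel's ray), 0 where there is no reading), "fx", "fy", "cx", "cy" (pixels), "R" (3x3) and "t" (3): a world point X has camera coordinates R X + t. Camera axes: x right, y down, z forward; pixel columns grow to the right and rows downward; lengths in m; the calibration is good to about 2 mm. A picture is of the moment at which its call begins.
- hand_in(): hands the job in; it is judged then, once.
The state is a dict: "clock": time; "joint_pos": joint angles; "joint_velocities": joint speeds; "tau": joint torques, N m; "position": TCP position; "ee_rot": TCP orientation; "ft_force": force on the tool from outside, world axes, zero at the start; "torque": the same for the moment, N m; "grip_width": opening from 0.0 (shut) to 1.0 (fully open); "grasp_force": force on a finger pad.
Only numpy, scipy, OpenCV 4.12 (cv2) and the standard library are available. Lean on these libraries where they do the work, as an engineer would, in place of code of your own. Each camera call takes 0.05 s, during which the arm holds its last target. There are 200 camera calls.

## Task

Fit the two loose pewter lids on the open caddies they match, round on round and square on square, each seated fully home on the rim. The two tall finished caddies stand in the way: first stand both of them on the grey felt mat, then fetch and fit both lids, and only after that put each tall caddy back upright on the very spot where it stood. Leave the open caddies standing where they are, tip nothing over, and leave the hammer alone.

Things in the scene. Friction and masses are not known exactly. Their poses are not given: they have to be found in the camera images.
- rack: Fixed board of light wood, 170 (its x) x 210 (its y) x 18 mm thick, no walls. The tall caddies stand on its -x half (robot side), about 100 mm apart along y; the lids lie about 66 mm behind them on its +x half, each knob about 36 mm from a caddy wall: no room for a gripper until both caddies are gone. Origin: centre of underside, z up.
- mat: Fixed grey felt mat, the side area, 160 (its x) x 220 (its y) x 4 mm thick, empty at the start. Origin: centre of its underside, z up.
- block: Fixed low slab of dark wood, 140 (its x) x 220 (its y) x 30 mm high; the two open caddies stand on it, side by side along its y, about 110 mm apart. Origin: centre of its underside, z up.
- tall_round: Loose finished tea caddy of pewter with its lid on (one solid piece), tall and ROUND: straight body 60 mm diameter up to 120 mm, then a dome and small finial to 150 mm; 0.3 to 0.65 kg. Starts upright on the rack. Origin: centre of its underside, z up along its axis.
- tall_square: Loose finished tea caddy of pewter with its lid on (one solid piece), tall and SQUARE: body 56 x 56 mm (faces square to its x and y axes) up to 120 mm, then a stepped cover and small knob to 150 mm; 0.3 to 0.65 kg. Starts upright on the rack. Origin: centre of its underside, z up.
- lid_round: Loose ROUND pewter lid, 80 g, lying knob up on the rack. From below: plug 44 mm diameter, 10 mm deep (foot chamfered to 38 mm); flange 58 mm diameter from 10 to 14 mm, domed to 20 mm; straight round knob 16 mm diameter from 20 to 44 mm. Origin: centre of the plug's underside, z up.
- lid_square: Loose SQUARE pewter lid, 80 g, lying knob up on the rack. From below: plug 44 x 44 mm, 10 mm deep (foot stepped in to 39 mm); flange 58 x 58 mm from 10 to 14 mm; step 36 mm square to 20 mm; square knob 16 x 16 mm from 20 to 44 mm; faces square to its x and y axes. Origin: centre of the plug's underside, z up.
- open_round: Loose open ROUND pewter caddy on the block, 60 mm outer diameter, 80 mm high, wall 5 mm (mouth 50 mm), 0.6 kg. The round lid's plug drops into the mouth with 3 mm play all round; its flange then rests on the rim, the lid's origin 70 mm above this origin. Origin: centre of its underside, z up.
- open_square: Loose open SQUARE pewter caddy on the block, 60 x 60 mm outside, 80 mm high, wall 5 mm (mouth 50 x 50 mm), faces square to its x and y axes, 0.6 kg. The square lid fits any of four ways round with 3 mm play a side; its flange then rests on the rim, the lid's origin 70 mm above this origin. Origin: centre of its underside, z up.
- hammer: Bystander, to be left alone: a loose hammer 240 mm long, lying near the far edge of the work. Origin: centre of its underside; the handle points to its -x.
There are look-alikes about, which are no part of the job. What is shaped like the tall_round but brown, orange or pink is not meant.

How it is judged:
On the way, in this order (a step that is already met when the one before it is completed fails the run):
1. both tall caddies stand upright on the felt mat (x of tall_round in the frame of mat between -0.075 and 0.075 m and y of tall_round in the frame of mat between -0.105 and 0.105 m and z of each of tall_round, tall_square in the frame of mat below 0.012 m and angle between each of tall_round, tall_square's own z axis and vertical below 0.1 rad and linear speed of each of tall_round, tall_square below 0.05 m/s and x of tall_square in the frame of mat between -0.075 and 0.075 m and y of tall_square in the frame of mat between -0.105 and 0.105 m), for 0.2 s.
2. both lids are seated on their matching open caddies while the tall caddies still stand on the mat (all of step 1 and z of lid_round in the frame of open_round between 0.065 and 0.0735 m and horizontal distance between lid_round and open_round below 0.008 m and angle between each of lid_round, lid_square's own z axis and vertical below 0.08 rad and z of lid_square in the frame of open_square between 0.065 and 0.0735 m and horizontal distance between lid_square and open_square below 0.008 m), for 0.2 s.
At the end, for the whole second after the job is handed in: Each lid on its matching open caddy, plug in mouth (lid origin 65 to 73.5 mm above the caddy's, within 8 mm, level to 0.08 rad); tall caddies upright within 15 mm of their starts, open ones within 30 mm (0.08 rad); all released and at rest (z of lid_round in the frame of open_round between 0.065 and 0.0735 m and horizontal distance between lid_round and open_round below 0.008 m and angle between each of lid_round, lid_square, tall_round, tall_square, open_round, open_square's own z axis and vertical below 0.08 rad and z of lid_square in the frame of open_square between 0.065 and 0.0735 m and horizontal distance between lid_square and open_square below 0.008 m and distance of each of tall_round, tall_square from where it was at the start of the episode below 0.015 m and distance of each of open_round, open_square from where it was at the start of the episode below 0.03 m and linear speed of each of tall_round, tall_square, open_round, open_square, lid_round, lid_square below 0.03 m/s); the robot touches nothing.
It fails at once if a tall or open caddy is tipped over (angle between any of tall_round, tall_square, open_round, open_square's own z axis and vertical above 0.6 rad).
It fails at once if the hammer is disturbed (moved more than 30 mm) (distance of hammer from where it was at the start of the episode above 0.03 m).
It also fails if it takes over 138 s, if anything falls off the work surface, if the arm or the gripper's body presses on something with over 40 N, if the wrist force passes 120 N, or if a joint passes its speed limit or range.

## Working session

There is one attempt and no reset: what is moved stays moved. The work goes in short steps, Python scripts to look and compute and a tool call to move; the robot and the scene stay as the last step left them, time stands still between calls to the robot, and variables do not carry over. Pictures are saved under pics/ and viewed, at most 14 in all, crops included, and the job is handed in when it is done.

Besides the shell and the picture viewer there is one more tool, called after "Call:" by a JSON object that holds its "api" and its "payload". move_arm: Moves the arm, as the interface text tells. Its arguments: {"type":"object","properties":{"plan":{"type":"array","items":{"type":"object","properties":{"delta_pos":{"type":"array","items":{"type":"number"}},"turn":{"type":"array","items":{"type":"number"}},"fingers":{"type":"number"}}}},"force":{"type":"number"}},"required":["plan"]}

```bash
mkdir -p pics; python3 - <<'E'
from workcell import *
import cv2,numpy as np
print(get_obs(),tip_reach)
for n in("side","top"):
    c=camera(n); np.savez(f"{n}0.npz",**c); cv2.imwrite(f"pics/{n}0.png",c["color"][:,:,::-1]); print(n,c["fx"],c["cx"],c["cy"],c["R"],c["t"], -c["R"].T@c["t"])
E
```

```text
{'clock': 0.0, 'joint_pos': array([-1.17659872,  0.33286438, -0.06471919,  1.46094287,  0.02162771,
        1.34991155, -0.08849788]), 'joint_velocities': array([-0.0015108 , -0.00071808,  0.00092686,  0.00178552,  0.0004156 ,
        0.00072466, -0.00061946]), 'tau': array([-4.32818315e-04, -6.25446224e+01,  4.89083282e-02, -3.91610706e+01,
        1.62446470e-02,  9.86842933e-03, -3.01553530e-05]), 'position': array([0.25287639, 0.5711596 , 0.24151992]), 'ee_rot': array([ 2.06870388e-01,  9.78368096e-01, -7.07056342e-04, -1.04577080e-04]), 'ft_force': array([ 1.02668345, -0.43935384, -0.49069702]), 'torque': array([ 0.01113804,  0.03524952, -0.00465683]), 'grasp_force': 0.0, 'grip_width': 0.9990486147067538} 0.011
side 520.9412065548306 322.56127711364536 198.30202372402354 [[ 0.71195398 -0.70220853  0.00497023]
 [-0.46640237 -0.47814275 -0.74420988]
 [ 0.524967    0.52752506 -0.66792736]] [-0.42073459  0.29174534  1.23773438] [-0.21415532 -0.8088834   1.04592757]
top 499.00019360639084 323.68298439577063 189.25256520338198 [[ 0.00521022 -0.99998426 -0.00207981]
 [-0.98267775 -0.00473473 -0.18526201]
 [ 0.18524925  0.00300903 -0.98268696]] [-0.03825762  0.54024884  1.12002784] [ 0.32360553 -0.03906929  1.20064477]
```

View pics/top0.png

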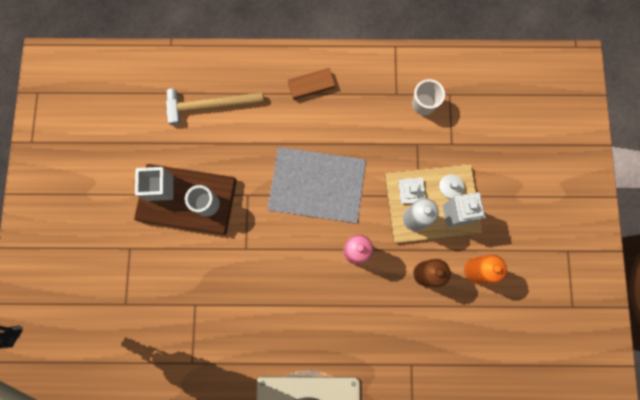

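View pics/side0.png

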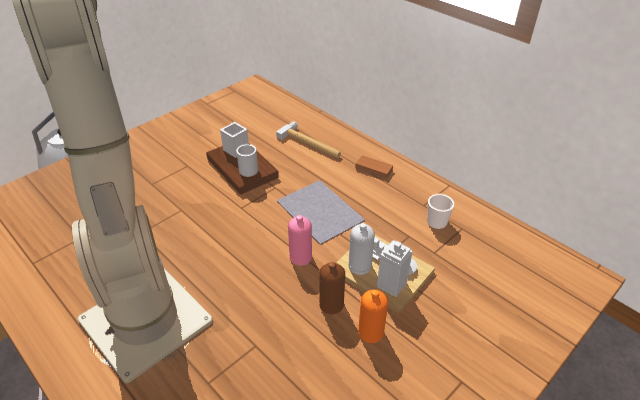

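The rack with the two pewter tall caddies and lids is at about (435,205) in the top view, the mat at (317,185) and the block with the open caddies at (185,198). The coloured decoys at (358,250), (432,272) and (487,268) stand on the robot side of the rack.

```bash
cat > h.py <<'E'
import numpy as np,cv2
def cloud(c):
    v,u=np.mgrid[0:400,0:640].astype(float); z=c["range_z"].astype(float)
    p=np.stack([(u-c["cx"])/c["fx"]*z,(v-c["cy"])/c["fy"]*z,z],-1)
    P=(p-c["t"])@c["R"]; P[z==0]=np.nan; return P
def ray(c,uv,h):
    uv=np.atleast_2d(uv).astype(float); d=np.c_[(uv[:,0]-c["cx"])/c["fx"],(uv[:,1]-c["cy"])/c["fy"],np.ones(len(uv))]@c["R"]
    o=-c["R"].T@c["t"]; return o+d*((h-o[2])/d[:,2])[:,None]
def proj(c,X):
    p=np.atleast_2d(X)@c["R"].T+c["t"]; return np.c_[p[:,0]/p[:,2]*c["fx"]+c["cx"],p[:,1]/p[:,2]*c["fy"]+c["cy"]]
def rect(xy):
    r=cv2.minAreaRect(np.float32(xy)*1000); return np.round(r[0],1),np.round(r[1],1),round(r[2],1)
E
python3 - <<'E'
from h import *
T=dict(np.load("top0.npz"));S=dict(np.load("side0.npz"))
P=cloud(T);Q=cloud(S)
f=P[300:330,400:600,2];print("table z",np.nanmedian(f),np.nanstd(f))
hsv=cv2.cvtColor(T["color"],cv2.COLOR_RGB2HSV)
def box(m,u0,u1,v0,v1):
    k=np.zeros_like(m);k[v0:v1,u0:u1]=m[v0:v1,u0:u1];return k
def big(m):
    c,_=cv2.findContours(m.astype(np.uint8),0,1);return max(c,key=cv2.contourArea)[:,0]
mat=box(hsv[...,1]<60,262,372,142,228);print("mat",rect(ray(T,big(mat),.004)[:,:2]))
def sel(P,x0,x1,y0,y1,z0,z1): 
    m=(P[...,0]>x0)&(P[...,0]<x1)&(P[...,1]>y0)&(P[...,1]<y1)&(P[...,2]>z0)&(P[...,2]<z1);return m
for n,z in(("rack",.018),("block",.03)):
    a=(.42,.72,-.45,-.1) if n=="rack" else (.42,.72,.1,.5)
    m=sel(P,*a,z-.006,z+.006);print(n,m.sum(),rect(P[m][:,:2]),np.median(P[m][:,2]))
for nm,C in(("top",P),("side",Q)):
  for z0,z1 in((.142,.16),(.10,.125),(.125,.142),(.05,.07),(.034,.048)):
    m=sel(C,.42,.72,-.45,-.1,z0+.0,z1).astype(np.uint8)
    n,l,s,_=cv2.connectedComponentsWithStats(m)
    for i in range(1,n):
        if s[i,4]>12:p=C[l==i];print(nm,z0,z1,s[i],p.mean(0).round(4),rect(p[:,:2]))
  m=sel(C,.42,.72,.1,.5,.1,.12).astype(np.uint8);n,l,s,_=cv2.connectedComponentsWithStats(m)
  for i in range(1,n):
        if s[i,4]>12:p=C[l==i];print(nm,"open",s[i],p.mean(0).round(4),rect(p[:,:2]))
for n,u0,u1,v0,v1 in(("r",380,490,160,250),("b",130,240,160,240)):
    cv2.imwrite(f"pics/{n}.png",cv2.resize(T["color"][v0:v1,u0:u1,::-1],None,fx=6,fy=6,interpolation=cv2.INTER_CUBIC))
E
```

```text
table z -2.0852070452838506e-05 0.0022833916187454013
mat (array([561.5, -18.2]), array([219.1, 158.8]), 82.0)
rack 3303 (array([ 515.2, -296.8]), array([170.7, 211.2]), 6.6) 0.017925031596751677
block 3792 (array([581.2, 287.3]), array([220.7, 261.6]), 81.2) 0.029740768845222854
top 0.142 0.16 [457 194  27  25 444] [ 0.4864 -0.3477  0.1478] (array([ 486.8, -348.9]), array([48.7, 49.2]), 10.1)
top 0.142 0.16 [412 199  26  26 443] [ 0.4749 -0.2504  0.148 ] (array([ 475.7, -251.5]), array([53.3, 53.9]), 89.5)
top 0.1 0.125 [451 198   7  26  80] [ 0.4809 -0.3224  0.1123] (array([ 482.1, -321.8]), array([54.8,  5. ]), 12.1)
top 0.1 0.125 [408 207  17  21  54] [ 0.4622 -0.2317  0.1117] (array([ 462.8, -234.5]), array([53. , 16.6]), 37.0)
top 0.125 0.142 [453 193  32  30 207] [ 0.4813 -0.3377  0.136 ] (array([ 486.9, -348.7]), array([56.7, 56.9]), 9.6)
top 0.125 0.142 [410 199  27  28 111] [ 0.4655 -0.2388  0.1363] (array([ 470.1, -244. ]), array([59.3, 40.8]), 36.2)
top 0.05 0.07 [451 181   7   7  41] [ 0.5517 -0.3385  0.0611] (array([ 551.8, -338.4]), array([14.7, 13.9]), 31.9)
top 0.05 
[... 2157 characters left out ...]
0. , 75.9]), 52.1)
side 0.034 0.048 [373 243  12  12  79] [ 0.543  -0.254   0.0388] (array([ 545.6, -253.6]), array([38.7, 25. ]), 6.9)
side 0.034 0.048 [409 261   8  13  50] [ 0.5594 -0.3549  0.0363] (array([ 559.4, -356.6]), array([38.6, 16.4]), 31.3)
side 0.034 0.048 [348 262  24  10  85] [ 0.4601 -0.2653  0.0411] (array([ 462. , -262.7]), array([29. , 58.8]), 40.1)
side 0.034 0.048 [377 277  31  16 105] [ 0.473  -0.3596  0.0411] (array([ 475.9, -362.6]), array([37.7, 76.7]), 51.7)
side open [220 122  27  19 196] [0.5458 0.3552 0.1076] (array([547.5, 355. ]), array([65.2, 74. ]), 3.2)
side open [236 144  21  15 150] [0.5067 0.2428 0.1074] (array([507.8, 243.8]), array([61.1, 58.4]), 63.1)
```

View pics/r.png

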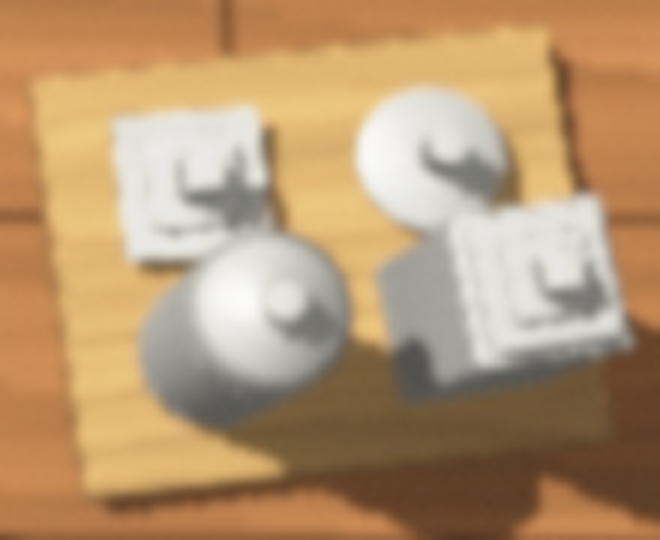

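View pics/b.png

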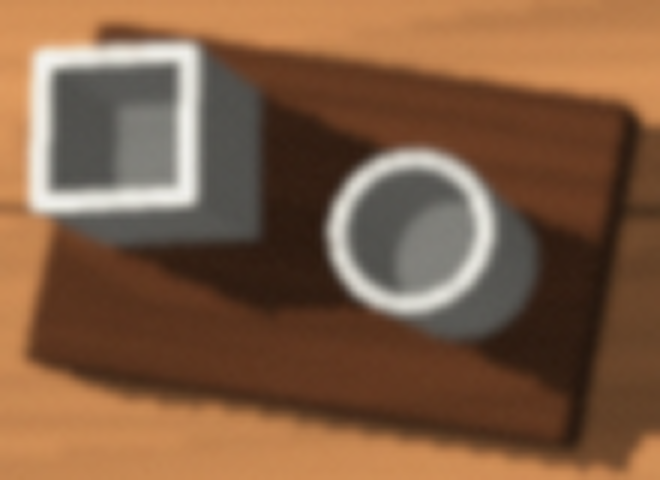

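The rack crop shows the square lid behind the round caddy and the round lid behind the square caddy, with square yaw about 10°. On the block the open square is on the left (yaw about 3°) and the open round on the right. I'll write a helper that turns a world pose into tool deltas, then start moving.

```bash
cat >> h.py <<'E'
from scipy.spatial.transform import Rotation as Rn
def go(*targets):
    """targets (x,y,z,yaw_deg): tool x at yaw, tool down"""
    from workcell import get_obs
    o=get_obs();R=Rn.from_quat(o["ee_rot"]);X=R.as_matrix()[:,0]
    print("now",o["position"].round(4),"yaw",round(np.degrees(np.arctan2(X[1],X[0])),2),"t",round(o["clock"],2),"w",round(o["grip_width"],3),"j7",o["joint_pos"][6].round(2))
    for x,y,z,w in targets:
        D=Rn.from_euler("z",w,degrees=True)*Rn.from_euler("x",180,degrees=True)
        print("d",R.inv().apply(np.array([x,y,z])-o["position"]).round(4).tolist(),"turn",(R.inv()*D).as_rotvec().round(3).tolist())
E
python3 -c "
from h import *
go((.5,.2,.27,80),(.476,-.2515,.27,10),(.476,-.2515,.27,60))"
```

```text
now [0.2529 0.5712 0.2416] yaw 156.12 t 0.1 w 1.002 j7 -0.09
d [-0.3762, -0.2394, -0.0281] turn [-0.001, 0.001, 1.328]
d [-0.5371, -0.6619, -0.0275] turn [-0.0, 0.002, 2.55]
d [-0.5371, -0.6619, -0.0275] turn [-0.001, 0.001, 1.678]
```

The manual's scale: shifts go in shares of 0.8 m and turns go in shares of pi rad. Converting my numbers, -0.662 m is -0.8275, -0.537 m is -0.6713, 2.55 rad is 0.8117.

Call:
{"api": "move_arm", "payload": {"plan": [{"delta_pos":[-0.47,-0.2988,-0.035],"turn":[0,0,0.4227],"fingers":0.1},{"delta_pos":[-0.47,-0.2988,-0.035],"turn":[0,0,0.4227],"fingers":0.1},{"delta_pos":[-0.47,-0.2988,-0.035],"turn":[0,0,0.4227],"fingers":0.1},{"delta_pos":[-0.47,-0.2988,-0.035],"turn":[0,0,0.4227],"fingers":0.1},{"delta_pos":[-0.47,-0.2988,-0.035],"turn":[0,0,0.4227],"fingers":0.1},{"delta_pos":[-0.47,-0.2988,-0.035],"turn":[0,0,0.4227],"fingers":0.1},{"delta_pos":[-0.47,-0.2988,-0.035],"turn":[0,0,0.4227],"fingers":0.1},{"delta_pos":[-0.47,-0.2988,-0.035],"turn":[0,0,0.4227],"fingers":0.1},{"delta_pos":[-0.6713,-0.8275,-0.035],"turn":[0,0,0.8117],"fingers":0.1},{"delta_pos":[-0.6713,-0.8275,-0.035],"turn":[0,0,0.8117],"fingers":0.1},{"delta_pos":[-0.6713,-0.8275,-0.035],"turn":[0,0,0.8117],"fingers":0.1},{"delta_pos":[-0.6713,-0.8275,-0.035],"turn":[0,0,0.8117],"fingers":0.1}]}}

```text
clock: 1.6
position: [0.4863, -0.0498, 0.2702]
ee_rot: [0.949, 0.316, 0.0, -0.0]
ft_force: [1.1, 0.4, -0.8]
grip_width: 0.901
grasp_force: 0.0
```

```bash
python3 -c "
from h import *
go((.476,-.2515,.27,10))"
```

```text
now [ 0.4863 -0.0498  0.2702] yaw 36.85 t 1.6 w 0.901 j7 -0.92
d [-0.1292, 0.1552, 0.0] turn [-0.001, -0.0, 0.469]
```

To row units: 0.155 m is 0.1938, -0.129 m is -0.1613, 0.469 rad is 0.1493.

Call:
{"api": "move_arm", "payload": {"plan": [{"delta_pos":[-0.1613,0.1938,0],"turn":[0,0,0.1493],"fingers":0.1},{"delta_pos":[-0.1613,0.1938,0],"turn":[0,0,0.1493],"fingers":0.1},{"delta_pos":[-0.1613,0.1938,0],"turn":[0,0,0.1493],"fingers":0.1},{"delta_pos":[-0.1613,0.1938,0],"turn":[0,0,0.1493],"fingers":0.1},{"delta_pos":[-0.1613,0.1938,0],"turn":[0,0,0.1493],"fingers":0.1},{"delta_pos":[-0.1613,0.1938,0],"turn":[0,0,0.1493],"fingers":0.1}]}}

```text
clock: 2.35
position: [0.478, -0.2481, 0.27]
ee_rot: [0.996, 0.091, -0.0, -0.001]
ft_force: [-0.2, -0.4, -0.7]
grip_width: 0.9
grasp_force: 0.0
```

```bash
python3 -c "
from h import *
go((.476,-.2515,.117,10))"
```

```text
now [ 0.478  -0.2481  0.27  ] yaw 10.4 t 2.35 w 0.9 j7 -0.9
d [-0.0025, 0.0032, 0.153] turn [-0.001, 0.0, 0.007]
```

To row units: 0.153 m is 0.1913, -0.0025 m is -0.0031, 0.007 rad is 0.0022.

Call:
{"api": "move_arm", "payload": {"plan": [{"delta_pos":[-0.0031,0.0038,0.0625],"turn":[0,0,0.0022],"fingers":0.1},{"delta_pos":[-0.0031,0.0038,0.1125],"turn":[0,0,0.0022],"fingers":0.1},{"delta_pos":[-0.0031,0.0038,0.1563],"turn":[0,0,0.0022],"fingers":0.1},{"delta_pos":[-0.0031,0.0038,0.1813],"turn":[0,0,0.0022],"fingers":0.1},{"delta_pos":[-0.0031,0.0038,0.1913],"turn":[0,0,0.0022],"fingers":0.1},{"delta_pos":[-0.0031,0.0038,0.1913],"turn":[0,0,0.0022],"fingers":0.1}]}}

```text
clock: 3.1
position: [0.4757, -0.2527, 0.1174]
ee_rot: [0.996, 0.086, -0.0, -0.0]
ft_force: [-0.6, -1.0, 1.9]
grip_width: 0.899
grasp_force: 0.0
```

```bash
python3 -c "
from h import *
from workcell import *
c=camera('side');cv2.imwrite('pics/g1.png',cv2.resize(c['color'][160:320,280:480,::-1],None,fx=4,fy=4[0] if 0 else 3.5))
go((.476,-.2515,.117,10))"
```

```text
now [ 0.476  -0.2531  0.1179] yaw 9.86 t 3.15 w 0.9 j7 -0.79
d [0.0003, -0.0016, 0.0009] turn [-0.0, -0.001, -0.002]<string>:4: SyntaxWarning: 'int' object is not subscriptable; perhaps you missed a comma?
```

View pics/g1.png

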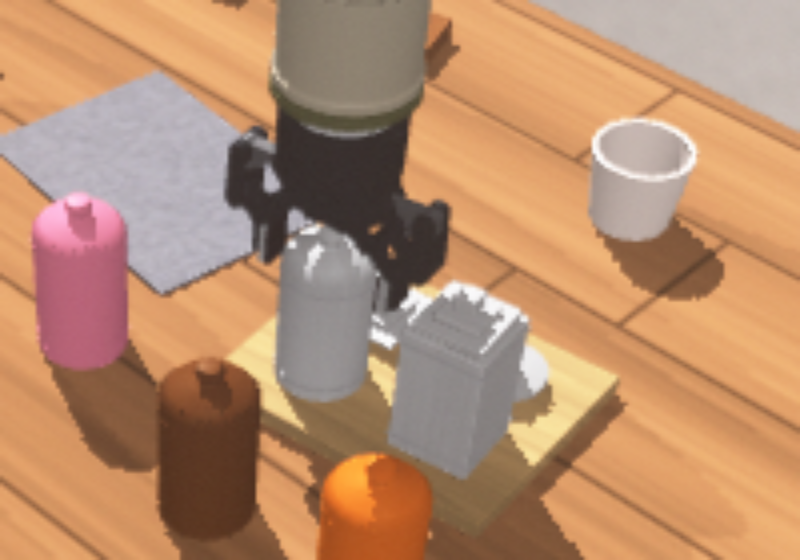

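The jaws straddle the round caddy and the finger between the two caddies is clear, so I'll close.

To row units: -0.0015 m is -0.0019.

Call:
{"api": "move_arm", "payload": {"plan": [{"delta_pos":[0,-0.0019,0],"turn":[0,0,0],"fingers":0.2},{"delta_pos":[0,-0.0019,0],"turn":[0,0,0],"fingers":0.26},{"delta_pos":[0,-0.0019,0],"turn":[0,0,0],"fingers":0.6},{"delta_pos":[0,-0.0019,0],"turn":[0,0,0],"fingers":0.6},{"delta_pos":[0,-0.0019,0],"turn":[0,0,0],"fingers":0.6},{"delta_pos":[0,-0.0019,0],"turn":[0,0,0],"fingers":0.6}], "force": 60}}

```text
clock: 3.9
position: [0.4756, -0.2521, 0.1183]
ee_rot: [0.996, 0.085, 0.001, -0.0]
ft_force: [-2.0, 2.4, 9.2]
grip_width: 0.686
grasp_force: 63.5
```

```bash
python3 -c "
from h import *
go((.476,-.2515,.28,10),(.5685,.0315,.28,10))"
```

```text
now [ 0.4756 -0.2521  0.1183] yaw 9.8 t 3.9 w 0.686 j7 -0.79
d [0.0007, -0.0006, -0.1617] turn [-0.0, -0.001, -0.004]
d [0.14, -0.2637, -0.1614] turn [-0.0, -0.001, -0.004]
```

To row units: -0.264 m is -0.33, 0.14 m is 0.175.

Call:
{"api": "move_arm", "payload": {"plan": [{"delta_pos":[0,0,-0.0375],"fingers":0.6,"turn":[0,0,0]},{"delta_pos":[0,0,-0.1],"fingers":0.6,"turn":[0,0,0]},{"delta_pos":[0,0,-0.1625],"fingers":0.6,"turn":[0,0,0]},{"delta_pos":[0.0125,-0.025,-0.2],"fingers":0.6,"turn":[0,0,0]},{"delta_pos":[0.0438,-0.075,-0.2],"fingers":0.6,"turn":[0,0,0]},{"delta_pos":[0.075,-0.1375,-0.2],"fingers":0.6,"turn":[0,0,0]},{"delta_pos":[0.1063,-0.2,-0.2],"fingers":0.6,"turn":[0,0,0]},{"delta_pos":[0.1375,-0.2625,-0.2],"fingers":0.6,"turn":[0,0,0]},{"delta_pos":[0.1625,-0.3063,-0.2],"fingers":0.6,"turn":[0,0,0]},{"delta_pos":[0.175,-0.33,-0.2],"fingers":0.6,"turn":[0,0,0]},{"delta_pos":[0.175,-0.33,-0.2],"fingers":0.6,"turn":[0,0,0]}]}}

```text
clock: 5.28
position: [0.568, 0.033, 0.2765]
ee_rot: [0.996, 0.086, -0.001, 0.0]
ft_force: [0.4, -0.6, -5.7]
grip_width: 0.685
grasp_force: 67.9
```

```bash
python3 -c "
from h import *
go((.5685,.0315,.1045,10))"
```

```text
now [0.568  0.033  0.2765] yaw 9.91 t 5.28 w 0.685 j7 -1.44
d [0.0006, 0.0015, 0.172] turn [0.0, 0.002, -0.002]
```

To row units: 0.171 m is 0.2138, 0.001 m is 0.0013.

Call:
{"api": "move_arm", "payload": {"plan": [{"delta_pos":[0,0.0013,0.0625],"fingers":0.6,"turn":[0,0,0]},{"delta_pos":[0,0.0013,0.125],"fingers":0.6,"turn":[0,0,0]},{"delta_pos":[0,0.0013,0.175],"fingers":0.6,"turn":[0,0,0]},{"delta_pos":[0,0.0013,0.2],"fingers":0.6,"turn":[0,0,0]},{"delta_pos":[0,0.0013,0.21],"fingers":0.6,"turn":[0,0,0]},{"delta_pos":[0,0.0013,0.2138],"fingers":0.6,"turn":[0,0,0]},{"delta_pos":[0,0.0013,0.2138],"fingers":0.6,"turn":[0,0,0]}]}}

```text
clock: 6.15
position: [0.5688, 0.0304, 0.1071]
ee_rot: [0.996, 0.085, 0.001, -0.0]
ft_force: [0.1, 0.3, -7.4]
grip_width: 0.68
grasp_force: 67.9
```

To row units: 0.003 m is 0.0038, 0.0015 m is 0.0019.

Call:
{"api": "move_arm", "payload": {"plan": [{"delta_pos":[0,0,0.0019],"fingers":0.6,"turn":[0,0,0]},{"delta_pos":[0,0,0.0038],"fingers":0.6,"turn":[0,0,0]},{"delta_pos":[0,0,0.0038],"fingers":0.6,"turn":[0,0,0]}]}}

```text
clock: 6.52
position: [0.569, 0.0309, 0.1044]
ee_rot: [0.996, 0.085, 0.001, -0.0]
ft_force: [-2.0, 0.4, 5.0]
grip_width: 0.687
grasp_force: 68.8
```

To row units: -0.15 m is -0.1875, -0.1 m is -0.125.

Call:
{"api": "move_arm", "payload": {"plan": [{"delta_pos":[0,0,0],"fingers":0.25,"turn":[0,0,0]},{"delta_pos":[0,0,0],"fingers":0.1,"turn":[0,0,0]},{"delta_pos":[0,0,0],"fingers":0.1,"turn":[0,0,0]},{"delta_pos":[0,0,-0.0125],"fingers":0.1,"turn":[0,0,0]},{"delta_pos":[0,0,-0.0625],"fingers":0.1,"turn":[0,0,0]},{"delta_pos":[0,0,-0.125],"fingers":0.1,"turn":[0,0,0]},{"delta_pos":[0,0,-0.1875],"fingers":0.1,"turn":[0,0,0]},{"delta_pos":[0,0,-0.1875],"fingers":0.1,"turn":[0,0,0]}]}}

```text
clock: 7.52
position: [0.5703, 0.0305, 0.2581]
ee_rot: [0.996, 0.085, 0.004, -0.001]
ft_force: [-0.4, 0.1, -1.0]
grip_width: 0.905
grasp_force: 0.0
```

```bash
python3 -c "
from h import *
go((.487,-.3487,.27,10))"
```

```text
now [0.5703 0.0305 0.2581] yaw 9.76 t 7.53 w 0.905 j7 -1.43
d [-0.1463, 0.3596, -0.0133] turn [-0.001, -0.008, -0.004]
```

To row units: 0.36 m is 0.45, 0.34 m is 0.425, -0.008 rad is -0.0025.

Call:
{"api": "move_arm", "payload": {"plan": [{"delta_pos":[-0.025,0.0625,-0.0163],"fingers":0.1,"turn":[0,0,0]},{"delta_pos":[-0.0563,0.1375,-0.0163],"fingers":0.1,"turn":[0,0,0]},{"delta_pos":[-0.0875,0.2125,-0.0163],"fingers":0.1,"turn":[0,0,0]},{"delta_pos":[-0.1163,0.2875,-0.0163],"fingers":0.1,"turn":[0,0,0]},{"delta_pos":[-0.1475,0.3625,-0.0163],"fingers":0.1,"turn":[0,0,0]},{"delta_pos":[-0.1725,0.425,-0.0163],"fingers":0.1,"turn":[0,0,0]},{"delta_pos":[-0.1825,0.45,-0.0163],"fingers":0.1,"turn":[0,-0.0025,0]},{"delta_pos":[-0.1825,0.45,-0.0163],"fingers":0.1,"turn":[0,-0.0025,0]},{"delta_pos":[-0.1825,0.45,-0.0163],"fingers":0.1,"turn":[0,-0.0025,0]}]}}

```text
clock: 8.65
position: [0.4861, -0.3477, 0.2659]
ee_rot: [0.996, 0.086, -0.004, -0.0]
ft_force: [1.1, 1.1, 0.5]
grip_width: 0.896
grasp_force: 0.0
```

```bash
python3 -c "
from h import *
go((.487,-.3487,.117,10))"
```

```text
now [ 0.4861 -0.3477  0.2659] yaw 9.85 t 8.65 w 0.896 j7 -0.66
d [0.0019, 0.0012, 0.1489] turn [-0.001, 0.008, -0.003]
```

To row units: 0.149 m is 0.1863, 0.001 m is 0.0013, 0.008 rad is 0.0025.

Call:
{"api": "move_arm", "payload": {"plan": [{"delta_pos":[0.0013,0.0013,0.0625],"turn":[0,0.0025,0],"fingers":0.1},{"delta_pos":[0.0013,0.0013,0.1125],"turn":[0,0.0025,0],"fingers":0.1},{"delta_pos":[0.0013,0.0013,0.1563],"turn":[0,0.0025,0],"fingers":0.1},{"delta_pos":[0.0013,0.0013,0.1813],"turn":[0,0.0025,0],"fingers":0.1},{"delta_pos":[0.0013,0.0013,0.1863],"turn":[0,0.0025,0],"fingers":0.1},{"delta_pos":[0.0013,0.0013,0.1863],"turn":[0,0.0025,0],"fingers":0.1}]}}

```text
clock: 9.4
position: [0.4862, -0.3499, 0.1182]
ee_rot: [0.996, 0.086, 0.001, 0.0]
ft_force: [0.0, 0.0, -0.2]
grip_width: 0.894
grasp_force: 0.0
```

```bash
python3 -c "
from h import *
go((.487,-.3487,.118,10))"
```

```text
now [ 0.4862 -0.3499  0.1182] yaw 9.81 t 9.4 w 0.894 j7 -0.58
d [0.001, -0.0011, 0.0002] turn [0.001, -0.001, -0.003]
```

To row units: -0.001 m is -0.0013.

Call:
{"api": "move_arm", "payload": {"plan": [{"delta_pos":[0.0013,-0.0013,0],"turn":[0,0,0],"fingers":0.2},{"delta_pos":[0.0013,-0.0013,0],"turn":[0,0,0],"fingers":0.26},{"delta_pos":[0.0013,-0.0013,0],"turn":[0,0,0],"fingers":0.6},{"delta_pos":[0.0013,-0.0013,0],"turn":[0,0,0],"fingers":0.6},{"delta_pos":[0.0013,-0.0013,0],"turn":[0,0,0],"fingers":0.6},{"delta_pos":[0.0013,-0.0013,0],"turn":[0,0,0],"fingers":0.6}]}}

```text
clock: 10.15
position: [0.487, -0.3489, 0.1181]
ee_rot: [0.996, 0.085, 0.001, 0.0]
ft_force: [0.2, 1.0, 6.1]
grip_width: 0.647
grasp_force: 65.5
```

```bash
python3 -c "
from h import *
go((.5545,-.0675,.28,10))"
```

```text
now [ 0.487  -0.3489  0.1181] yaw 9.79 t 10.15 w 0.647 j7 -0.58
d [0.1146, -0.2657, -0.1619] turn [0.0, -0.001, -0.004]
```

To row units: -0.266 m is -0.3325, -0.16 m is -0.2.

Call:
{"api": "move_arm", "payload": {"plan": [{"delta_pos":[0,0,-0.0375],"fingers":0.6,"turn":[0,0,0]},{"delta_pos":[0,0,-0.1],"fingers":0.6,"turn":[0,0,0]},{"delta_pos":[0,0,-0.1625],"fingers":0.6,"turn":[0,0,0]},{"delta_pos":[0.01,-0.025,-0.2],"fingers":0.6,"turn":[0,0,0]},{"delta_pos":[0.0325,-0.075,-0.2],"fingers":0.6,"turn":[0,0,0]},{"delta_pos":[0.0588,-0.1375,-0.2],"fingers":0.6,"turn":[0,0,0]},{"delta_pos":[0.0863,-0.2,-0.2],"fingers":0.6,"turn":[0,0,0]},{"delta_pos":[0.1125,-0.2625,-0.2],"fingers":0.6,"turn":[0,0,0]},{"delta_pos":[0.1338,-0.31,-0.2],"fingers":0.6,"turn":[0,0,0]},{"delta_pos":[0.1438,-0.3325,-0.2],"fingers":0.6,"turn":[0,0,0]},{"delta_pos":[0.1438,-0.3325,-0.2],"fingers":0.6,"turn":[0,0,0]},{"delta_pos":[0.1438,-0.3325,-0.2],"fingers":0.6,"turn":[0,0,0]}]}}

```text
clock: 11.65
position: [0.554, -0.0689, 0.2771]
ee_rot: [0.996, 0.084, -0.0, 0.0]
ft_force: [0.0, -0.7, -4.9]
grip_width: 0.645
grasp_force: 65.9
```

```bash
python3 -c "
from h import *
go((.5545,-.0675,.1041,10))"
```

```text
now [ 0.554  -0.0689  0.2771] yaw 9.65 t 11.65 w 0.645 j7 -1.26
d [0.0008, -0.0014, 0.173] turn [0.001, 0.001, -0.006]
```

Call:
{"api": "move_arm", "payload": {"plan": [{"delta_pos":[0,0,0.0625],"fingers":0.6,"turn":[0,0,0]},{"delta_pos":[0,0,0.125],"fingers":0.6,"turn":[0,0,0]},{"delta_pos":[0,0,0.175],"fingers":0.6,"turn":[0,0,0]},{"delta_pos":[0,0,0.2],"fingers":0.6,"turn":[0,0,0]},{"delta_pos":[0,0,0.21],"fingers":0.6,"turn":[0,0,0]},{"delta_pos":[0,0,0.215],"fingers":0.6,"turn":[0,0,0]},{"delta_pos":[0,0,0.2175],"fingers":0.6,"turn":[0,0,0]},{"delta_pos":[0,0,0.2175],"fingers":0.6,"turn":[0,0,0]}]}}

```text
clock: 12.65
position: [0.5552, -0.0672, 0.1041]
ee_rot: [0.996, 0.085, 0.001, -0.0]
ft_force: [-0.2, -1.3, -3.6]
grip_width: 0.649
grasp_force: 66.3
```

To row units: -0.16 m is -0.2, 0.001 m is 0.0013.

Call:
{"api": "move_arm", "payload": {"plan": [{"delta_pos":[0,0,0.0013],"fingers":0.6,"turn":[0,0,0]},{"delta_pos":[0,0,0.0013],"fingers":0.6,"turn":[0,0,0]},{"delta_pos":[0,0,0.0013],"fingers":0.25,"turn":[0,0,0]},{"delta_pos":[0,0,0.0013],"fingers":0.1,"turn":[0,0,0]},{"delta_pos":[0,0,0.0013],"fingers":0.1,"turn":[0,0,0]},{"delta_pos":[0,0,-0.0125],"fingers":0.1,"turn":[0,0,0]},{"delta_pos":[0,0,-0.0625],"fingers":0.1,"turn":[0,0,0]},{"delta_pos":[0,0,-0.125],"fingers":0.1,"turn":[0,0,0]},{"delta_pos":[0,0,-0.2],"fingers":0.1,"turn":[0,0,0]},{"delta_pos":[0,0,-0.2],"fingers":0.1,"turn":[0,0,0]}]}}

```text
clock: 13.9
position: [0.5566, -0.0677, 0.2687]
ee_rot: [0.996, 0.085, 0.004, -0.0]
ft_force: [-0.0, 0.3, -0.9]
grip_width: 0.897
grasp_force: 0.0
```

```bash
cat > look.py <<'E'
import sys
from h import *
from workcell import *
n=sys.argv[1];T=camera("top");S=camera("side");np.savez(n+"T.npz",**T);np.savez(n+"S.npz",**S)
cv2.imwrite(f"pics/{n}.png",np.vstack([cv2.resize(c["color"][130:310,120:520,::-1],(640,288)) for c in(T,S)]))
def sel(P,x0,x1,y0,y1,z0,z1): 
    return ((P[...,0]>x0)&(P[...,0]<x1)&(P[...,1]>y0)&(P[...,1]<y1)&(P[...,2]>z0)&(P[...,2]<z1)).astype(np.uint8)
for nm,C in(("top",cloud(T)),("side",cloud(S))):
  for a in((.42,.72,-.45,-.15,.052,.07),(.42,.72,-.45,-.15,.023,.045),(.48,.65,-.13,.1,.115,.16),(.42,.72,.15,.5,.102,.122),(.42,.72,.15,.5,.126,.15)):
    k,l,s,_=cv2.connectedComponentsWithStats(sel(C,*a))
    for i in range(1,k):
        if s[i,4]>14:
            p=C[l==i];print(nm,a[4:],s[i,4],p.mean(0).round(4),*rect(p[:,:2]))
E
python3 look.py m1; python3 -c "
from h import *
go((.552,-.3386,.27,10))"
```

```text
top (0.052, 0.07) 40 [ 0.552  -0.3386  0.0611] [ 552. -339.] [14.7 14.1] 35.4
top (0.052, 0.07) 54 [ 0.5414 -0.2434  0.0615] [ 542.2 -244.1] [16.1 17. ] 7.5
top (0.023, 0.045) 412 [ 0.5512 -0.3381  0.0347] [ 552.6 -339.5] [56.8 56.5] 60.4
top (0.023, 0.045) 532 [ 0.5412 -0.2434  0.0336] [ 543.4 -244.4] [61.9 58.1] 5.4
top (0.115, 0.16) 393 [0.5681 0.0376 0.1352] [571.   39.8] [39.  59.1] 81.9
top (0.102, 0.122) 303 [0.5457 0.3552 0.1086] [546.1 355.7] [61.3 62. ] 3.1
top (0.102, 0.122) 209 [0.5071 0.2429 0.1086] [506.7 242.4] [59.2 57.9] 87.6
side (0.052, 0.07) 43 [ 0.5424 -0.2437  0.0601] [ 542.4 -242.8] [18.3 16.1] 6.9
side (0.052, 0.07) 35 [ 0.5527 -0.3387  0.0608] [ 553.7 -337.6] [15.6 12.8] 38.4
side (0.023, 0.045) 321 [ 0.5386 -0.2462  0.0347] [ 543.5 -242.7] [62.2 60.1] 7.9
side (0.023, 0.045) 284 [ 0.5492 -0.3407  0.035 ] [ 554.5 -337. ] [62.8 56.7] 46.0
side (0.115, 0.16) 297 [0.5634 0.0239 0.1324] [565.4  27.2] [51.5 58.3] 27.9
side (0.115, 0.16) 373 [ 0.5507 -0.0741  0.1311] [557.4 -67.3] [59.3 57.8] 9.3
side (0.102, 0.122) 173 [0.5462 0.3569 0.1082] [546.7 356.2] [66.5 67. ] 1.2
side (0.102, 0.122) 140 [0.5077 0.243  0.1079] [508.9 244.6] [64.9 56.7] 71.1
now [ 0.5547 -0.0671  0.2641] yaw 9.79 t 14.0 w 0.902 j7 -1.25
d [-0.0488, 0.2671, -0.0061] turn [-0.0, -0.001, -0.004]
```

View pics/m1.png

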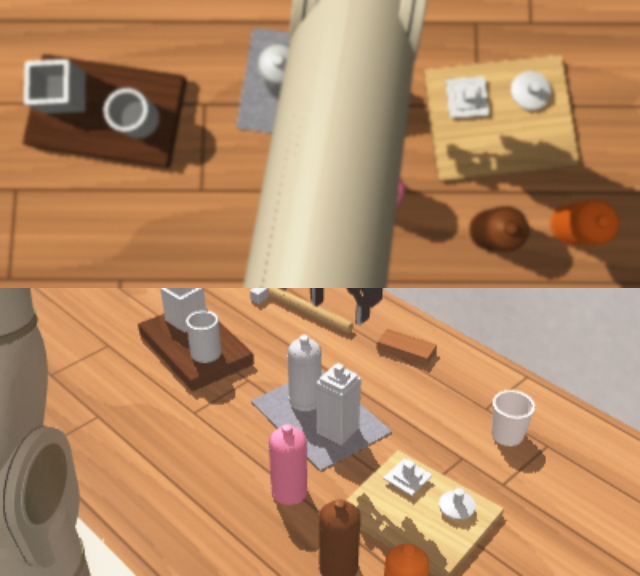

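Both tall caddies stand upright on the mat and the lids are clear: square knob at (468,97) and round knob at (531,90) in the upper crop. Next is the round lid.

To row units: 0.267 m is 0.3338, 0.17 m is 0.2125.

Call:
{"api": "move_arm", "payload": {"plan": [{"delta_pos":[-0.0125,0.0625,-0.0075],"fingers":0.3,"turn":[0,0,0]},{"delta_pos":[-0.025,0.1375,-0.0075],"fingers":0.3,"turn":[0,0,0]},{"delta_pos":[-0.0388,0.2125,-0.0075],"fingers":0.4,"turn":[0,0,0]},{"delta_pos":[-0.0525,0.2875,-0.0075],"fingers":0.4,"turn":[0,0,0]},{"delta_pos":[-0.0613,0.3338,0.025],"fingers":0.4,"turn":[0,0,0]},{"delta_pos":[-0.0613,0.3338,0.0875],"fingers":0.4,"turn":[0,0,0]},{"delta_pos":[-0.0613,0.3338,0.15],"fingers":0.4,"turn":[0,0,0]},{"delta_pos":[-0.0613,0.3338,0.1875],"fingers":0.4,"turn":[0,0,0]},{"delta_pos":[-0.0613,0.3338,0.1875],"fingers":0.4,"turn":[0,0,0]}]}}

```text
clock: 15.12
position: [0.5497, -0.3373, 0.1099]
ee_rot: [0.996, 0.085, -0.003, -0.002]
ft_force: [-0.3, 0.6, -0.4]
grip_width: 0.602
grasp_force: 0.0
```

```bash
python3 -c "
from h import *
go((.5523,-.3388,.053,10))"
```

```text
now [ 0.5497 -0.3373  0.1099] yaw 9.77 t 15.12 w 0.602 j7 -0.63
d [0.0026, 0.0021, 0.0569] turn [-0.003, 0.005, -0.004]
```

To row units: 0.05 m is 0.0625, 0.045 m is 0.0563.

Call:
{"api": "move_arm", "payload": {"plan": [{"delta_pos":[0.0013,0.0013,0.025],"fingers":0.45,"turn":[0,0,0]},{"delta_pos":[0.0013,0.0013,0.0438],"fingers":0.45,"turn":[0,0,0]},{"delta_pos":[0.0013,0.0013,0.0563],"fingers":0.45,"turn":[0,0,0]},{"delta_pos":[0.0013,0.0013,0.0625],"fingers":0.45,"turn":[0,0,0]},{"delta_pos":[0.0013,0.0013,0.0625],"fingers":0.45,"turn":[0,0,0]}]}}

```text
clock: 15.75
position: [0.5528, -0.3393, 0.0632]
ee_rot: [0.996, 0.085, -0.0, -0.0]
ft_force: [-0.8, -0.4, 1.0]
grip_width: 0.55
grasp_force: 0.0
```

```bash
python3 -c "
from h import *
go((.5523,-.3388,.053,10))"
```

```text
now [ 0.5528 -0.3393  0.0632] yaw 9.78 t 15.75 w 0.55 j7 -0.6
d [-0.0004, -0.0006, 0.0102] turn [-0.0, 0.0, -0.004]
```

To row units: 0.01 m is 0.0125, -0.0006 m is -0.0008.

Call:
{"api": "move_arm", "payload": {"plan": [{"delta_pos":[-0.0005,-0.0008,0.0075],"fingers":0.5,"turn":[0,0,0]},{"delta_pos":[-0.0005,-0.0008,0.0125],"fingers":0.6,"turn":[0,0,0]},{"delta_pos":[-0.0005,-0.0008,0.0125],"fingers":0.7,"turn":[0,0,0]},{"delta_pos":[-0.0005,-0.0008,0.0125],"fingers":0.78,"turn":[0,0,0]},{"delta_pos":[-0.0005,-0.0008,0.0125],"fingers":1.0,"turn":[0,0,0]},{"delta_pos":[-0.0005,-0.0008,0.0125],"fingers":1.0,"turn":[0,0,0]},{"delta_pos":[-0.0005,-0.0008,0.0125],"fingers":1.0,"turn":[0,0,0]}], "force": 40}}

```text
clock: 16.62
position: [0.5525, -0.339, 0.0535]
ee_rot: [0.996, 0.085, 0.0, 0.0]
ft_force: [0.7, 0.4, 1.9]
grip_width: 0.168
grasp_force: 39.1
```

```bash
python3 -c "
from h import *
go((.507,.2427,.27,10))"
```

```text
now [ 0.5525 -0.339   0.0535] yaw 9.78 t 16.62 w 0.168 j7 -0.6
d [0.0541, -0.5809, -0.2166] turn [0.0, -0.0, -0.004]
```

To row units: -0.43 m is -0.5375, -0.27 m is -0.3375.

Call:
{"api": "move_arm", "payload": {"plan": [{"delta_pos":[0,0,-0.0375],"fingers":1.0,"turn":[0,0,0]},{"delta_pos":[0,0,-0.1],"fingers":1.0,"turn":[0,0,0]},{"delta_pos":[0,0,-0.175],"fingers":1.0,"turn":[0,0,0]},{"delta_pos":[0.0013,-0.0125,-0.25],"fingers":1.0,"turn":[0,0,0]},{"delta_pos":[0.0063,-0.0625,-0.27],"fingers":1.0,"turn":[0,0,0]},{"delta_pos":[0.0125,-0.1313,-0.27],"fingers":1.0,"turn":[0,0,0]},{"delta_pos":[0.0188,-0.2,-0.27],"fingers":1.0,"turn":[0,0,0]},{"delta_pos":[0.025,-0.2688,-0.27],"fingers":1.0,"turn":[0,0,0]},{"delta_pos":[0.0313,-0.3375,-0.27],"fingers":1.0,"turn":[0,0,0]},{"delta_pos":[0.0375,-0.4063,-0.27],"fingers":1.0,"turn":[0,0,0]},{"delta_pos":[0.0438,-0.475,-0.27],"fingers":1.0,"turn":[0,0,0]},{"delta_pos":[0.05,-0.5375,-0.27],"fingers":1.0,"turn":[0,0,0]}]}}

```text
clock: 18.12
position: [0.518, 0.0938, 0.2693]
ee_rot: [0.996, 0.086, -0.0, -0.0]
ft_force: [0.8, -0.1, -0.5]
grip_width: 0.166
grasp_force: 39.2
```

```bash
python3 -c "
from h import *
go((.507,.2427,.27,10))"
```

```text
now [0.518  0.0938 0.2693] yaw 9.83 t 18.12 w 0.166 j7 -1.61
d [0.0146, -0.1486, -0.0006] turn [-0.001, 0.0, -0.003]
```

To row units: -0.15 m is -0.1875, -0.135 m is -0.1688.

Call:
{"api": "move_arm", "payload": {"plan": [{"delta_pos":[0.0063,-0.0625,0],"fingers":1.0,"turn":[0,0,0]},{"delta_pos":[0.0125,-0.125,0],"fingers":1.0,"turn":[0,0,0]},{"delta_pos":[0.0175,-0.1688,0],"fingers":1.0,"turn":[0,0,0]},{"delta_pos":[0.0188,-0.1875,0],"fingers":1.0,"turn":[0,0,0]},{"delta_pos":[0.0188,-0.1875,0.0375],"fingers":1.0,"turn":[0,0,0]},{"delta_pos":[0.0188,-0.1875,0.0875],"fingers":1.0,"turn":[0,0,0]},{"delta_pos":[0.0188,-0.1875,0.1313],"fingers":1.0,"turn":[0,0,0]},{"delta_pos":[0.0188,-0.1875,0.1438],"fingers":1.0,"turn":[0,0,0]},{"delta_pos":[0.0188,-0.1875,0.1438],"fingers":1.0,"turn":[0,0,0]},{"delta_pos":[0.0188,-0.1875,0.1438],"fingers":1.0,"turn":[0,0,0]}]}}

```text
clock: 19.38
position: [0.5088, 0.2423, 0.1559]
ee_rot: [0.996, 0.085, 0.001, -0.001]
ft_force: [-0.3, -0.1, -0.2]
grip_width: 0.168
grasp_force: 39.2
```

```bash
python3 look.py m2 | grep -v "0.052\|0.023"; python3 -c "
from h import *
go((.507,.2427,.1355,10))"
```

```text
top (0.115, 0.16) 572 [0.5669 0.0297 0.1339] [569.5  30.4] [58.3 58.7] 72.8
top (0.115, 0.16) 646 [ 0.5534 -0.0676  0.1324] [556.2 -67.7] [58.  56.2] 8.8
top (0.102, 0.122) 93 [0.4913 0.2303 0.1087] [493.5 234.1] [27.7 59. ] 31.0
top (0.126, 0.15) 209 [0.4943 0.2356 0.1363] [493.7 235.9] [24.4 54.6] 15.7
side (0.115, 0.16) 379 [ 0.55   -0.074   0.1311] [556.  -67.4] [59.5 57.6] 9.4
side (0.102, 0.122) 99 [0.5291 0.3594 0.1081] [538.3 356.1] [46.3 66.8] 1.4
side (0.102, 0.122) 87 [0.4984 0.232  0.1083] [504.6 239.1] [50.3 59.4] 52.6
side (0.126, 0.15) 157 [0.5047 0.235  0.1378] [507.9 238.5] [47.5 54.2] 56.5
now [0.5086 0.2424 0.1556] yaw 9.78 t 19.48 w 0.17 j7 -1.81
d [-0.0016, -0.0005, 0.0201] turn [-0.001, -0.002, -0.004]
```

View pics/m2.png

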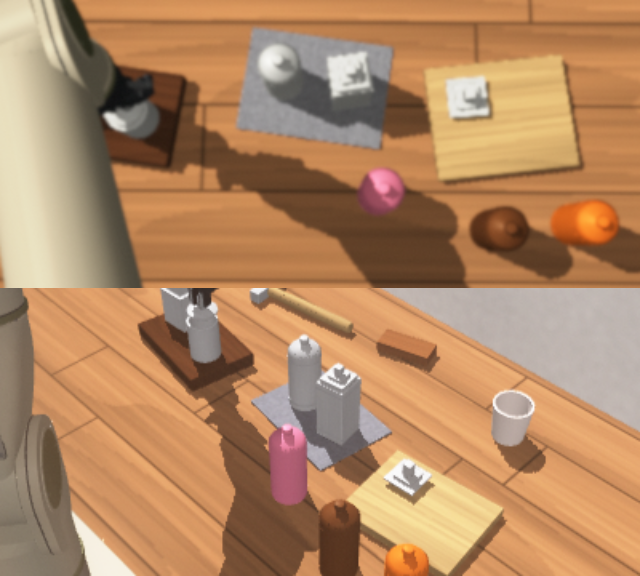

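The round lid is held level over the open round (130,120 in the upper crop), so I'll lower it gently.

To row units: 0.018 m is 0.0225, 0.004 m is 0.005.

Call:
{"api": "move_arm", "payload": {"plan": [{"delta_pos":[-0.0019,0,0.005],"fingers":1.0,"turn":[0,0,0]},{"delta_pos":[-0.0019,0,0.01],"fingers":1.0,"turn":[0,0,0]},{"delta_pos":[-0.0019,0,0.015],"fingers":1.0,"turn":[0,0,0]},{"delta_pos":[-0.0019,0,0.0188],"fingers":1.0,"turn":[0,0,0]},{"delta_pos":[-0.0019,0,0.0225],"fingers":1.0,"turn":[0,0,0]},{"delta_pos":[-0.0019,0,0.0225],"fingers":1.0,"turn":[0,0,0]}]}}

```text
clock: 20.23
position: [0.5064, 0.2418, 0.1361]
ee_rot: [0.996, 0.085, -0.0, 0.0]
ft_force: [0.1, 0.8, -0.6]
grip_width: 0.168
grasp_force: 39.1
```

To row units: -0.14 m is -0.175, -0.1 m is -0.125.

Call:
{"api": "move_arm", "payload": {"plan": [{"delta_pos":[0,0,0.0013],"fingers":1.0,"turn":[0,0,0]},{"delta_pos":[0,0,0.0013],"fingers":1.0,"turn":[0,0,0]},{"delta_pos":[0,0,0.0013],"fingers":0.7,"turn":[0,0,0]},{"delta_pos":[0,0,0.0013],"fingers":0.5,"turn":[0,0,0]},{"delta_pos":[0,0,0.0013],"fingers":0.5,"turn":[0,0,0]},{"delta_pos":[0,0,-0.0125],"fingers":0.5,"turn":[0,0,0]},{"delta_pos":[0,0,-0.0625],"fingers":0.5,"turn":[0,0,0]},{"delta_pos":[0,0,-0.125],"fingers":0.5,"turn":[0,0,0]},{"delta_pos":[0,0,-0.175],"fingers":0.5,"turn":[0,0,0]},{"delta_pos":[0,0,-0.175],"fingers":0.5,"turn":[0,0,0]}]}}

```text
clock: 21.48
position: [0.5079, 0.2423, 0.2803]
ee_rot: [0.996, 0.085, 0.003, -0.002]
ft_force: [-0.2, 0.7, -1.4]
grip_width: 0.499
grasp_force: 0.0
```

```bash
python3 -c "
from h import *
go((.5422,-.2439,.27,6.5))"
```

```text
now [0.5079 0.2423 0.2803] yaw 9.77 t 21.48 w 0.499 j7 -1.85
d [-0.0487, 0.485, 0.0086] turn [-0.003, -0.006, 0.057]
```

To row units: 0.485 m is 0.6063, 0.46 m is 0.575, 0.057 rad is 0.0181.

Call:
{"api": "move_arm", "payload": {"plan": [{"delta_pos":[-0.0063,0.0625,0],"fingers":0.5,"turn":[0,0,0.0181]},{"delta_pos":[-0.0138,0.1375,0.01],"fingers":0.5,"turn":[0,0,0.0181]},{"delta_pos":[-0.0213,0.2125,0.01],"fingers":0.5,"turn":[0,0,0.0181]},{"delta_pos":[-0.0288,0.2875,0.01],"fingers":0.5,"turn":[0,0,0.0181]},{"delta_pos":[-0.0363,0.3625,0.01],"fingers":0.5,"turn":[0,0,0.0181]},{"delta_pos":[-0.0438,0.4375,0.01],"fingers":0.5,"turn":[0,0,0.0181]},{"delta_pos":[-0.0513,0.5125,0.01],"fingers":0.5,"turn":[0,0,0.0181]},{"delta_pos":[-0.0575,0.575,0.01],"fingers":0.5,"turn":[0,0,0.0181]},{"delta_pos":[-0.06,0.6063,0.05],"fingers":0.5,"turn":[0,0,0.0181]},{"delta_pos":[-0.06,0.6063,0.1125],"fingers":0.5,"turn":[0,0,0.0181]},{"delta_pos":[-0.06,0.6063,0.175],"fingers":0.5,"turn":[0,0,0.0181]},{"delta_pos":[-0.06,0.6063,0.2],"fingers":0.5,"turn":[0,0,0.0181]}]}}

```text
clock: 22.98
position: [0.5399, -0.2435, 0.1134]
ee_rot: [0.998, 0.057, -0.002, -0.001]
ft_force: [-0.4, 0.4, 0.5]
grip_width: 0.499
grasp_force: 0.0
```

```bash
python3 look.py m3 | grep "0.10\|0.126"; python3 -c "
from h import *
go((.5422,-.2439,.053,6.5))"
```

```text
top (0.102, 0.122) 308 [0.5457 0.3545 0.1088] [546.7 355.3] [61.4 62. ] 2.1
top (0.102, 0.122) 511 [0.5052 0.2398 0.1154] [507.1 241.7] [58.3 58.8] 45.1
top (0.126, 0.15) 55 [0.5062 0.2392 0.1412] [506.8 240.2] [14.2 14.6] 73.2
side (0.102, 0.122) 170 [0.5461 0.3561 0.1083] [547.9 357.8] [65. 71.] 2.3
side (0.102, 0.122) 209 [0.5016 0.2344 0.1145] [505.2 238.9] [53.2 58.1] 62.3
side (0.126, 0.15) 41 [0.5062 0.2392 0.1382] [507.1 241.1] [17.6 14.7] 30.2
now [ 0.5406 -0.2437  0.1148] yaw 6.52 t 23.07 w 0.496 j7 -0.83
d [0.0018, 0.0004, 0.0618] turn [-0.001, 0.003, 0.0]
```

To row units: 0.05 m is 0.0625, 0.04 m is 0.05.

Call:
{"api": "move_arm", "payload": {"plan": [{"delta_pos":[0.0013,0,0.0313],"fingers":0.5,"turn":[0,0,0]},{"delta_pos":[0.0013,0,0.05],"fingers":0.5,"turn":[0,0,0]},{"delta_pos":[0.0013,0,0.0625],"fingers":0.5,"turn":[0,0,0]},{"delta_pos":[0.0013,0,0.0625],"fingers":0.5,"turn":[0,0,0]},{"delta_pos":[0.0013,0,0.0625],"fingers":0.5,"turn":[0,0,0]}]}}

```text
clock: 23.7
position: [0.543, -0.2443, 0.0671]
ee_rot: [0.998, 0.057, 0.001, 0.0]
ft_force: [0.6, -0.6, 0.5]
grip_width: 0.504
grasp_force: 0.0
```

```bash
python3 -c "
from h import *
go((.5422,-.2439,.053,6.5))"
```

```text
now [ 0.543  -0.2443  0.0671] yaw 6.51 t 23.7 w 0.504 j7 -0.8
d [-0.0008, -0.0005, 0.0141] turn [0.0, -0.001, 0.0]
```

To row units: 0.014 m is 0.0175, -0.0008 m is -0.001.

Call:
{"api": "move_arm", "payload": {"plan": [{"delta_pos":[-0.001,-0.0006,0.01],"fingers":0.5,"turn":[0,0,0]},{"delta_pos":[-0.001,-0.0006,0.0175],"fingers":0.6,"turn":[0,0,0]},{"delta_pos":[-0.001,-0.0006,0.0175],"fingers":0.7,"turn":[0,0,0]},{"delta_pos":[-0.001,-0.0006,0.0175],"fingers":0.78,"turn":[0,0,0]},{"delta_pos":[-0.001,-0.0006,0.0175],"fingers":1.0,"turn":[0,0,0]},{"delta_pos":[-0.001,-0.0006,0.0175],"fingers":1.0,"turn":[0,0,0]},{"delta_pos":[-0.001,-0.0006,0.0175],"fingers":1.0,"turn":[0,0,0]}], "force": 40}}

```text
clock: 24.58
position: [0.5418, -0.2438, 0.0524]
ee_rot: [0.998, 0.057, 0.0, 0.0]
ft_force: [-0.4, -0.4, 1.6]
grip_width: 0.176
grasp_force: 40.6
```

```bash
python3 -c "
from h import *
go((.546,.3555,.27,2.7))"
```

```text
now [ 0.5418 -0.2438  0.0524] yaw 6.52 t 24.57 w 0.176 j7 -0.79
d [0.0722, -0.5949, -0.2176] turn [0.0, -0.0, 0.067]
```

To row units: -0.435 m is -0.5438, -0.27 m is -0.3375, 0.067 rad is 0.0213.

Call:
{"api": "move_arm", "payload": {"plan": [{"delta_pos":[0,0,-0.0375],"fingers":1.0,"turn":[0,0,0]},{"delta_pos":[0,0,-0.1],"fingers":1.0,"turn":[0,0,0]},{"delta_pos":[0,0,-0.175],"fingers":1.0,"turn":[0,0,0]},{"delta_pos":[0.0013,-0.0125,-0.25],"fingers":1.0,"turn":[0,0,0]},{"delta_pos":[0.0075,-0.0625,-0.2713],"fingers":1.0,"turn":[0,0,0.0213]},{"delta_pos":[0.0163,-0.1313,-0.2713],"fingers":1.0,"turn":[0,0,0.0213]},{"delta_pos":[0.0238,-0.2,-0.2713],"fingers":1.0,"turn":[0,0,0.0213]},{"delta_pos":[0.0325,-0.2688,-0.2713],"fingers":1.0,"turn":[0,0,0.0213]},{"delta_pos":[0.0413,-0.3375,-0.2713],"fingers":1.0,"turn":[0,0,0.0213]},{"delta_pos":[0.0488,-0.4063,-0.2713],"fingers":1.0,"turn":[0,0,0.0213]},{"delta_pos":[0.0575,-0.475,-0.2713],"fingers":1.0,"turn":[0,0,0.0213]},{"delta_pos":[0.0663,-0.5438,-0.2713],"fingers":1.0,"turn":[0,0,0.0213]}]}}

```text
clock: 26.08
position: [0.5446, 0.1963, 0.2693]
ee_rot: [1.0, 0.023, -0.0, -0.0]
ft_force: [0.6, 0.2, -0.5]
grip_width: 0.177
grasp_force: 40.3
```

```bash
python3 -c "
from h import *
go((.546,.3555,.155,2.7))"
```

```text
now [0.5446 0.1963 0.2693] yaw 2.68 t 26.07 w 0.177 j7 -1.83
d [0.0088, -0.1589, 0.1144] turn [-0.0, 0.0, -0.0]
```

To row units: -0.161 m is -0.2013, 0.008 m is 0.01.

Call:
{"api": "move_arm", "payload": {"plan": [{"delta_pos":[0.0038,-0.0625,0],"fingers":1.0,"turn":[0,0,0]},{"delta_pos":[0.0075,-0.1313,0],"fingers":1.0,"turn":[0,0,0]},{"delta_pos":[0.01,-0.1813,0],"fingers":1.0,"turn":[0,0,0]},{"delta_pos":[0.01,-0.2013,0],"fingers":1.0,"turn":[0,0,0]},{"delta_pos":[0.01,-0.2013,0.0375],"fingers":1.0,"turn":[0,0,0]},{"delta_pos":[0.01,-0.2013,0.0875],"fingers":1.0,"turn":[0,0,0]},{"delta_pos":[0.01,-0.2013,0.1313],"fingers":1.0,"turn":[0,0,0]},{"delta_pos":[0.01,-0.2013,0.1438],"fingers":1.0,"turn":[0,0,0]},{"delta_pos":[0.01,-0.2013,0.1438],"fingers":1.0,"turn":[0,0,0]},{"delta_pos":[0.01,-0.2013,0.1438],"fingers":1.0,"turn":[0,0,0]}]}}

```text
clock: 27.32
position: [0.5463, 0.3559, 0.1561]
ee_rot: [1.0, 0.023, 0.001, -0.001]
ft_force: [0.4, -0.4, -1.0]
grip_width: 0.173
grasp_force: 40.3
```

```bash
python3 -c "
from h import *
go((.546,.3555,.1344,2.7))"
```

```text
now [0.5463 0.3559 0.1561] yaw 2.66 t 27.32 w 0.173 j7 -1.98
d [-0.0004, 0.0004, 0.0217] turn [-0.001, -0.002, -0.001]
```

To row units: 0.02 m is 0.025, 0.019 m is 0.0238.

Call:
{"api": "move_arm", "payload": {"plan": [{"delta_pos":[0,0,0.005],"fingers":1.0,"turn":[0,0,0]},{"delta_pos":[0,0,0.01],"fingers":1.0,"turn":[0,0,0]},{"delta_pos":[0,0,0.015],"fingers":1.0,"turn":[0,0,0]},{"delta_pos":[0,0,0.0188],"fingers":1.0,"turn":[0,0,0]},{"delta_pos":[0,0,0.0238],"fingers":1.0,"turn":[0,0,0]},{"delta_pos":[0,0,0.025],"fingers":1.0,"turn":[0,0,0]},{"delta_pos":[0,0,0.025],"fingers":1.0,"turn":[0,0,0]}]}}

```text
clock: 28.2
position: [0.5455, 0.3557, 0.1345]
ee_rot: [1.0, 0.023, 0.0, -0.0]
ft_force: [-1.1, -0.5, 1.2]
grip_width: 0.177
grasp_force: 40.6
```

Home without resistance. Releasing.

To row units: 0.17 m is 0.2125, -0.145 m is -0.1813.

Call:
{"api": "move_arm", "payload": {"plan": [{"delta_pos":[0,0,0.0006],"fingers":1.0,"turn":[0,0,0]},{"delta_pos":[0,0,0.0006],"fingers":0.7,"turn":[0,0,0]},{"delta_pos":[0,0,0.0006],"fingers":0.5,"turn":[0,0,0]},{"delta_pos":[0,0,0.0006],"fingers":0.5,"turn":[0,0,0]},{"delta_pos":[0,0,-0.0125],"fingers":0.5,"turn":[0,0,0]},{"delta_pos":[0,0,-0.0625],"fingers":0.5,"turn":[0,0,0]},{"delta_pos":[0,0,-0.125],"fingers":0.4,"turn":[0,0,0]},{"delta_pos":[0,0.025,-0.1813],"fingers":0.3,"turn":[0,0,0]},{"delta_pos":[-0.0125,0.0875,-0.1813],"fingers":0.2,"turn":[0,0,0]},{"delta_pos":[-0.025,0.15,-0.1813],"fingers":0.1,"turn":[0,0,0]},{"delta_pos":[-0.0375,0.2125,-0.1813],"fingers":0.1,"turn":[0,0,0]},{"delta_pos":[-0.0375,0.2125,-0.1813],"fingers":0.1,"turn":[0,0,0]}]}}

```text
clock: 29.7
position: [0.5239, 0.1798, 0.2809]
ee_rot: [1.0, 0.02, 0.001, -0.001]
ft_force: [0.1, 1.1, -0.3]
grip_width: 0.901
grasp_force: 0.0
```

```bash
python3 look.py m4 | grep "0.10\|0.126\|0.115"; python3 -c "
from h import *
go((.5552,-.0672,.28,9.8),(.5552,-.0672,.105,9.8))"
```

```text
top (0.115, 0.16) 575 [0.5666 0.0297 0.1338] [569.6  31.1] [59.1 57.7] 46.7
top (0.115, 0.16) 646 [ 0.5534 -0.0675  0.132 ] [556.2 -67.9] [57.  56.2] 9.0
top (0.102, 0.122) 40 [0.5137 0.2163 0.1124] [514.6 216. ] [32.8  6.1] 14.5
side (0.115, 0.16) 301 [0.5633 0.0236 0.1324] [568.1  29.6] [56. 57.] 77.7
side (0.115, 0.16) 380 [ 0.5502 -0.0741  0.1309] [555.5 -67.9] [61.4 58.3] 12.0
side (0.102, 0.122) 231 [0.5404 0.3468 0.1136] [546.  354.5] [70.  63.9] 88.0
side (0.102, 0.122) 205 [0.502  0.2347 0.115 ] [505.8 238.1] [59.5 57.4] 70.5
side (0.126, 0.15) 46 [0.5454 0.353  0.1379] [546.7 353. ] [19.3 18.2] 76.4
side (0.126, 0.15) 41 [0.5064 0.2395 0.138 ] [505.1 240.3] [17.6 17.3] 4.1
now [0.5235 0.1846 0.2802] yaw 2.65 t 29.8 w 0.899 j7 -1.85
d [0.02, 0.253, -0.0002] turn [-0.001, -0.001, -0.125]
d [0.0199, 0.2532, 0.1748] turn [-0.001, -0.001, -0.125]
```

View pics/m4.png

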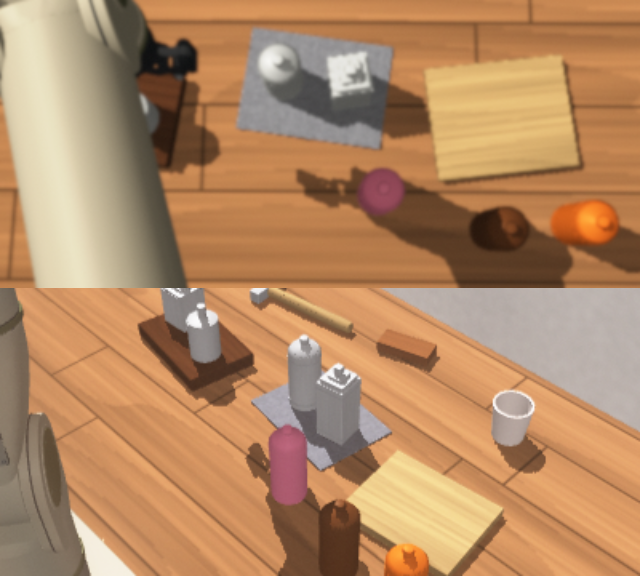

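Both lids look seated (round at 205,315 in the lower crop). I'll move over the tall square caddy and check the block from the top camera before lifting anything.

To row units: 0.251 m is 0.3138, 0.02 m is 0.025, -0.125 rad is -0.0398.

Call:
{"api": "move_arm", "payload": {"plan": [{"delta_pos":[0.005,0.0625,0],"fingers":0.1,"turn":[0,0,-0.0398]},{"delta_pos":[0.0113,0.1375,0],"fingers":0.1,"turn":[0,0,-0.0398]},{"delta_pos":[0.0163,0.2125,0],"fingers":0.1,"turn":[0,0,-0.0398]},{"delta_pos":[0.0225,0.2813,0],"fingers":0.1,"turn":[0,0,-0.0398]},{"delta_pos":[0.025,0.3138,0],"fingers":0.1,"turn":[0,0,-0.0398]},{"delta_pos":[0.025,0.3138,0],"fingers":0.1,"turn":[0,0,-0.0398]},{"delta_pos":[0.025,0.3138,0],"fingers":0.1,"turn":[0,0,-0.0398]}]}}

```text
clock: 30.68
position: [0.5556, -0.0633, 0.2791]
ee_rot: [0.996, 0.087, -0.0, -0.0]
ft_force: [-0.7, 1.4, -0.4]
grip_width: 0.898
grasp_force: 0.0
```

```bash
python3 look.py m5 | grep "0.10\|0.126\|0.115"; python3 -c "
from h import *
T=dict(np.load('m5T.npz'));cv2.imwrite('pics/b5.png',cv2.resize(T['color'][150:250,120:250,::-1],None,fx=5,fy=5))
go((.5555,-.0674,.1045,9.8))"
```

```text
top (0.115, 0.16) 223 [0.5701 0.0448 0.1336] [571.8  46. ] [27.  57.3] 84.1
top (0.102, 0.122) 650 [0.5437 0.3521 0.1144] [545.7 355.6] [60.1 62.6] 2.7
top (0.102, 0.122) 505 [0.5054 0.2399 0.1157] [506.3 242.6] [57.  60.1] 1.7
top (0.126, 0.15) 76 [0.5453 0.352  0.1399] [545.8 353.1] [14.7 15.6] 5.9
top (0.126, 0.15) 57 [0.5062 0.2389 0.1409] [506.7 239.8] [14.1 14.4] 73.0
side (0.115, 0.16) 295 [0.5632 0.0238 0.1326] [567.4  27.3] [55.4 56.4] 46.5
side (0.115, 0.16) 372 [ 0.5501 -0.0739  0.1314] [554.6 -66.3] [58.4 59.8] 12.6
side (0.102, 0.122) 235 [0.5408 0.3467 0.1131] [545.9 356.5] [63.1 66.8] 2.4
side (0.102, 0.122) 213 [0.5016 0.2345 0.1145] [507.4 243. ] [60.6 56.9] 75.9
side (0.126, 0.15) 46 [0.5459 0.3536 0.1379] [547.8 353. ] [19.3 20.9] 1.6
side (0.126, 0.15) 40 [0.5066 0.2396 0.1382] [505.9 240. ] [18.5 15.7] 36.2
now [ 0.5555 -0.0632  0.2792] yaw 10.02 t 30.77 w 0.903 j7 -1.23
d [-0.0006, 0.0042, 0.1747] turn [-0.0, 0.0, 0.004]
```

View pics/b5.png

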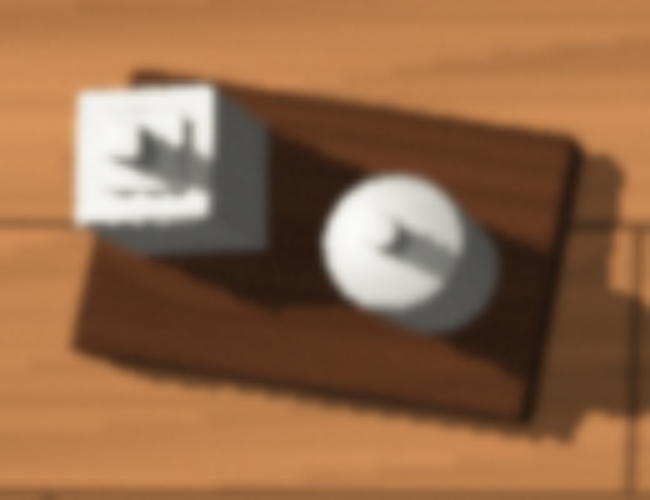

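Both lids sit flat on the rims, square at (145,155) and round at (395,240). Now to return the tall square caddy.

To row units: 0.174 m is 0.2175, 0.004 m is 0.005, 0.004 rad is 0.0013.

Call:
{"api": "move_arm", "payload": {"plan": [{"delta_pos":[0,0.005,0.0625],"turn":[0,0,0.0013],"fingers":0.1},{"delta_pos":[0,0.005,0.125],"turn":[0,0,0.0013],"fingers":0.1},{"delta_pos":[0,0.005,0.1813],"turn":[0,0,0.0013],"fingers":0.1},{"delta_pos":[0,0.005,0.2063],"turn":[0,0,0.0013],"fingers":0.1},{"delta_pos":[0,0.005,0.2175],"turn":[0,0,0.0013],"fingers":0.1},{"delta_pos":[0,0.005,0.2175],"turn":[0,0,0.0013],"fingers":0.1},{"delta_pos":[0,0.005,0.2175],"turn":[0,0,0.0013],"fingers":0.2},{"delta_pos":[0,0.005,0.2175],"turn":[0,0,0.0013],"fingers":0.26},{"delta_pos":[0,0.005,0.2175],"turn":[0,0,0.0013],"fingers":0.6},{"delta_pos":[0,0.005,0.2175],"turn":[0,0,0.0013],"fingers":0.6},{"delta_pos":[0,0.005,0.2175],"turn":[0,0,0.0013],"fingers":0.6},{"delta_pos":[0,0.005,0.2175],"turn":[0,0,0.0013],"fingers":0.6}], "force": 60}}

```text
clock: 32.28
position: [0.5564, -0.0689, 0.1063]
ee_rot: [0.996, 0.084, 0.001, -0.0]
ft_force: [-2.4, 1.8, 7.0]
grip_width: 0.647
grasp_force: 62.8
```

```bash
python3 -c "
from h import *
go((.487,-.3489,.28,9.8))"
```

```text
now [ 0.5564 -0.0689  0.1063] yaw 9.63 t 32.27 w 0.647 j7 -1.11
d [-0.115, 0.2644, -0.174] turn [-0.001, -0.001, -0.003]
```

Call:
{"api": "move_arm", "payload": {"plan": [{"delta_pos":[0,0,-0.0375],"fingers":0.6,"turn":[0,0,0]},{"delta_pos":[0,0,-0.1],"fingers":0.6,"turn":[0,0,0]},{"delta_pos":[0,0,-0.1625],"fingers":0.6,"turn":[0,0,0]},{"delta_pos":[-0.01,0.025,-0.2163],"fingers":0.6,"turn":[0,0,0]},{"delta_pos":[-0.0325,0.075,-0.2163],"fingers":0.6,"turn":[0,0,0]},{"delta_pos":[-0.0588,0.1375,-0.2163],"fingers":0.6,"turn":[0,0,0]},{"delta_pos":[-0.0863,0.2,-0.2163],"fingers":0.6,"turn":[0,0,0]},{"delta_pos":[-0.1125,0.2625,-0.2163],"fingers":0.6,"turn":[0,0,0]},{"delta_pos":[-0.1338,0.31,-0.2163],"fingers":0.6,"turn":[0,0,0]},{"delta_pos":[-0.1425,0.33,-0.2163],"fingers":0.6,"turn":[0,0,0]},{"delta_pos":[-0.1425,0.33,-0.2163],"fingers":0.6,"turn":[0,0,0]},{"delta_pos":[-0.1425,0.33,-0.2163],"fingers":0.6,"turn":[0,0,0]}]}}

```text
clock: 33.78
position: [0.4879, -0.3474, 0.2779]
ee_rot: [0.996, 0.084, -0.0, -0.001]
ft_force: [0.5, -0.3, -4.4]
grip_width: 0.643
grasp_force: 66.8
```

```bash
python3 -c "
from h import *
go((.488,-.3489,.1203,9.8))"
```

```text
now [ 0.4879 -0.3474  0.2779] yaw 9.68 t 33.77 w 0.643 j7 -0.63
d [-0.0002, 0.0016, 0.1576] turn [-0.001, 0.0, -0.002]
```

To row units: 0.157 m is 0.1963, 0.001 m is 0.0013.

Call:
{"api": "move_arm", "payload": {"plan": [{"delta_pos":[0,0.0013,0.0625],"fingers":0.6,"turn":[0,0,0]},{"delta_pos":[0,0.0013,0.1188],"fingers":0.6,"turn":[0,0,0]},{"delta_pos":[0,0.0013,0.1625],"fingers":0.6,"turn":[0,0,0]},{"delta_pos":[0,0.0013,0.185],"fingers":0.6,"turn":[0,0,0]},{"delta_pos":[0,0.0013,0.1925],"fingers":0.6,"turn":[0,0,0]},{"delta_pos":[0,0.0013,0.195],"fingers":0.6,"turn":[0,0,0]},{"delta_pos":[0,0.0013,0.1963],"fingers":0.6,"turn":[0,0,0]},{"delta_pos":[0,0.0013,0.1963],"fingers":0.6,"turn":[0,0,0]}]}}

```text
clock: 34.78
position: [0.488, -0.3498, 0.122]
ee_rot: [0.996, 0.084, 0.001, 0.0]
ft_force: [0.5, 0.1, -4.3]
grip_width: 0.644
grasp_force: 66.7
```

To row units: 0.002 m is 0.0025, 0.001 m is 0.0013.

Call:
{"api": "move_arm", "payload": {"plan": [{"delta_pos":[0,-0.0006,0.0013],"fingers":0.6,"turn":[0,0,0]},{"delta_pos":[0,-0.0006,0.0025],"fingers":0.6,"turn":[0,0,0]},{"delta_pos":[0,-0.0006,0.0025],"fingers":0.6,"turn":[0,0,0]}]}}

```text
clock: 35.15
position: [0.488, -0.3492, 0.1204]
ee_rot: [0.996, 0.084, 0.001, -0.0]
ft_force: [-3.1, 2.5, 5.9]
grip_width: 0.643
grasp_force: 68.2
```

Touching down; release.

To row units: -0.15 m is -0.1875, -0.1 m is -0.125.

Call:
{"api": "move_arm", "payload": {"plan": [{"delta_pos":[0,0,0],"fingers":0.25,"turn":[0,0,0]},{"delta_pos":[0,0,0],"fingers":0.1,"turn":[0,0,0]},{"delta_pos":[0,0,0],"fingers":0.1,"turn":[0,0,0]},{"delta_pos":[0,0,-0.0125],"fingers":0.1,"turn":[0,0,0]},{"delta_pos":[0,0,-0.0625],"fingers":0.1,"turn":[0,0,0]},{"delta_pos":[0,0,-0.125],"fingers":0.1,"turn":[0,0,0]},{"delta_pos":[0,0,-0.1875],"fingers":0.1,"turn":[0,0,0]},{"delta_pos":[0,0,-0.1875],"fingers":0.1,"turn":[0,0,0]}]}}

```text
clock: 36.15
position: [0.4886, -0.3506, 0.2737]
ee_rot: [0.996, 0.084, 0.003, 0.002]
ft_force: [-0.6, -0.5, -1.0]
grip_width: 0.901
grasp_force: 0.0
```

```bash
python3 -c "
from h import *
go((.569,.0307,.27,9.8))"
```

```text
now [ 0.4886 -0.3506  0.2737] yaw 9.59 t 36.15 w 0.901 j7 -0.62
d [0.1428, -0.3626, 0.0031] turn [0.004, -0.005, -0.004]
```

To row units: -0.362 m is -0.4525, -0.34 m is -0.425.

Call:
{"api": "move_arm", "payload": {"plan": [{"delta_pos":[0.025,-0.0625,0],"fingers":0.1,"turn":[0,0,0]},{"delta_pos":[0.0538,-0.1375,0],"fingers":0.1,"turn":[0,0,0]},{"delta_pos":[0.0838,-0.2125,0],"fingers":0.1,"turn":[0,0,0]},{"delta_pos":[0.1125,-0.2875,0],"fingers":0.1,"turn":[0,0,0]},{"delta_pos":[0.1438,-0.3625,0],"fingers":0.1,"turn":[0,0,0]},{"delta_pos":[0.1688,-0.425,0],"fingers":0.1,"turn":[0,0,0]},{"delta_pos":[0.1788,-0.4525,0],"fingers":0.1,"turn":[0,0,0]},{"delta_pos":[0.1788,-0.4525,0],"fingers":0.1,"turn":[0,0,0]},{"delta_pos":[0.1788,-0.4525,0],"fingers":0.1,"turn":[0,0,0]}]}}

```text
clock: 37.28
position: [0.5679, 0.0294, 0.2693]
ee_rot: [0.997, 0.082, -0.0, 0.0]
ft_force: [0.1, 0.9, -0.1]
grip_width: 0.899
grasp_force: 0.0
```

```bash
python3 -c "
from h import *
go((.569,.0307,.105,9.8))"
```

```text
now [0.5679 0.0294 0.2693] yaw 9.46 t 37.27 w 0.899 j7 -1.39
d [0.0013, -0.0012, 0.1643] turn [0.001, 0.0, -0.006]
```

Call:
{"api": "move_arm", "payload": {"plan": [{"delta_pos":[0.0013,-0.0013,0.0625],"turn":[0,0,0],"fingers":0.1},{"delta_pos":[0.0013,-0.0013,0.125],"turn":[0,0,0],"fingers":0.1},{"delta_pos":[0.0013,-0.0013,0.175],"turn":[0,0,0],"fingers":0.1},{"delta_pos":[0.0013,-0.0013,0.1975],"turn":[0,0,0],"fingers":0.1},{"delta_pos":[0.0013,-0.0013,0.205],"turn":[0,0,0],"fingers":0.1},{"delta_pos":[0.0013,-0.0013,0.205],"turn":[0,0,0],"fingers":0.1},{"delta_pos":[0.0013,-0.0013,0.205],"turn":[0,0,0],"fingers":0.2},{"delta_pos":[0.0013,-0.0013,0.205],"turn":[0,0,0],"fingers":0.26},{"delta_pos":[0.0013,-0.0013,0.205],"turn":[0,0,0],"fingers":0.6},{"delta_pos":[0.0013,-0.0013,0.205],"turn":[0,0,0],"fingers":0.6},{"delta_pos":[0.0013,-0.0013,0.205],"turn":[0,0,0],"fingers":0.6},{"delta_pos":[0.0013,-0.0013,0.205],"turn":[0,0,0],"fingers":0.6}]}}

```text
clock: 38.78
position: [0.5698, 0.0327, 0.1066]
ee_rot: [0.996, 0.084, 0.001, -0.0]
ft_force: [-0.8, -1.0, 7.8]
grip_width: 0.684
grasp_force: 63.7
```

```bash
python3 -c "
from h import *
go((.4756,-.2515,.28,9.6))"
```

```text
now [0.5698 0.0327 0.1066] yaw 9.6 t 38.77 w 0.684 j7 -1.29
d [-0.1399, 0.2645, -0.1738] turn [-0.0, -0.002, -0.0]
```

To row units: 0.264 m is 0.33, -0.084 m is -0.105.

Call:
{"api": "move_arm", "payload": {"plan": [{"delta_pos":[0,0,-0.0375],"fingers":0.6,"turn":[0,0,0]},{"delta_pos":[0,0,-0.1],"fingers":0.6,"turn":[0,0,0]},{"delta_pos":[0,0,-0.1625],"fingers":0.6,"turn":[0,0,0]},{"delta_pos":[-0.0125,0.025,-0.2163],"fingers":0.6,"turn":[0,0,0]},{"delta_pos":[-0.04,0.075,-0.2163],"fingers":0.6,"turn":[0,0,0]},{"delta_pos":[-0.0725,0.1375,-0.2163],"fingers":0.6,"turn":[0,0,0]},{"delta_pos":[-0.105,0.2,-0.2163],"fingers":0.6,"turn":[0,0,0]},{"delta_pos":[-0.1388,0.2625,-0.2163],"fingers":0.6,"turn":[0,0,0]},{"delta_pos":[-0.1638,0.31,-0.2163],"fingers":0.6,"turn":[0,0,0]},{"delta_pos":[-0.1738,0.33,-0.2163],"fingers":0.6,"turn":[0,0,0]},{"delta_pos":[-0.1738,0.33,-0.2163],"fingers":0.6,"turn":[0,0,0]},{"delta_pos":[-0.1738,0.33,-0.2163],"fingers":0.6,"turn":[0,0,0]}]}}

```text
clock: 40.28
position: [0.4762, -0.2495, 0.2779]
ee_rot: [0.996, 0.084, -0.0, -0.0]
ft_force: [0.1, 0.8, -6.4]
grip_width: 0.684
grasp_force: 67.8
```

```bash
python3 -c "
from h import *
go((.4764,-.2518,.1206,9.6))"
```

```text
now [ 0.4762 -0.2495  0.2779] yaw 9.68 t 40.27 w 0.684 j7 -0.87
d [-0.0001, 0.0024, 0.1573] turn [-0.001, 0.001, 0.001]
```

To row units: 0.159 m is 0.1988, 0.158 m is 0.1975.

Call:
{"api": "move_arm", "payload": {"plan": [{"delta_pos":[0,0.0019,0.0625],"fingers":0.6,"turn":[0,0,0]},{"delta_pos":[0,0.0019,0.1188],"fingers":0.6,"turn":[0,0,0]},{"delta_pos":[0,0.0019,0.1625],"fingers":0.6,"turn":[0,0,0]},{"delta_pos":[0,0.0019,0.185],"fingers":0.6,"turn":[0,0,0]},{"delta_pos":[0,0.0019,0.1925],"fingers":0.6,"turn":[0,0,0]},{"delta_pos":[0,0.0019,0.195],"fingers":0.6,"turn":[0,0,0]},{"delta_pos":[0,0.0019,0.1975],"fingers":0.6,"turn":[0,0,0]},{"delta_pos":[0,0.0019,0.1988],"fingers":0.6,"turn":[0,0,0]},{"delta_pos":[0,0.0019,0.1988],"fingers":0.6,"turn":[0,0,0]}]}}

```text
clock: 41.4
position: [0.4772, -0.2524, 0.1206]
ee_rot: [0.996, 0.084, 0.001, 0.0]
ft_force: [-1.1, 1.3, 6.0]
grip_width: 0.682
grasp_force: 68.8
```

Touching down; release, rise and move clear.

To row units: -0.23 m is -0.2875, -0.17 m is -0.2125.

Call:
{"api": "move_arm", "payload": {"plan": [{"delta_pos":[0,0,0],"fingers":0.25,"turn":[0,0,0]},{"delta_pos":[0,0,0],"fingers":0.1,"turn":[0,0,0]},{"delta_pos":[0,0,0],"fingers":0.1,"turn":[0,0,0]},{"delta_pos":[0,0,-0.0125],"fingers":0.1,"turn":[0,0,0]},{"delta_pos":[0,0,-0.0625],"fingers":0.1,"turn":[0,0,0]},{"delta_pos":[0,0,-0.125],"fingers":0.1,"turn":[0,0,0]},{"delta_pos":[0,0,-0.1875],"fingers":0.1,"turn":[0,0,0]},{"delta_pos":[0,-0.0625,-0.2125],"fingers":0.1,"turn":[0,0,0]},{"delta_pos":[0,-0.1375,-0.2125],"fingers":0.1,"turn":[0,0,0]},{"delta_pos":[0,-0.2125,-0.2125],"fingers":0.1,"turn":[0,0,0]},{"delta_pos":[0,-0.2875,-0.2125],"fingers":0.1,"turn":[0,0,0]},{"delta_pos":[0,-0.2875,-0.2125],"fingers":0.1,"turn":[0,0,0]}]}}

```text
clock: 42.9
position: [0.4372, -0.0214, 0.2898]
ee_rot: [0.996, 0.087, 0.0, -0.001]
ft_force: [0.9, -0.1, 0.3]
grip_width: 0.9
grasp_force: 0.0
```

```bash
python3 look.py m6 | grep "0.10\|0.126"; python3 - <<'E'
from h import *
for n in("m6T","m6S"):
    for f in("top0" if n[-1]=="T" else "side0",n):
        P=cloud(dict(np.load(f+".npz")))
        m=((P[...,0]>.42)&(P[...,0]<.56)&(P[...,1]>-.42)&(P[...,1]<-.2)&(P[...,2]>.142)&(P[...,2]<.16)).astype(np.uint8)
        k,l,s,_=cv2.connectedComponentsWithStats(m)
        for i in range(1,k):
            if s[i,4]>20:print(f,P[l==i].mean(0).round(4))
E
```

```text
top (0.102, 0.122) 643 [0.5438 0.3522 0.1143] [545.8 355. ] [60.1 62.5] 3.4
top (0.102, 0.122) 516 [0.5051 0.2398 0.1155] [506.6 241.5] [60.1 58.3] 75.8
top (0.126, 0.15) 75 [0.5451 0.3518 0.1407] [546.  353.1] [15.7 15.9] 5.5
top (0.126, 0.15) 56 [0.5063 0.239  0.1409] [507.1 239.4] [14.  14.7] 46.8
side (0.102, 0.122) 238 [0.5405 0.3461 0.1133] [546.7 356. ] [63.8 66. ] 3.2
side (0.102, 0.122) 203 [0.5013 0.2348 0.1143] [506.1 241. ] [58.5 57.7] 62.0
side (0.126, 0.15) 48 [0.5453 0.3524 0.1383] [546.6 351.7] [22.3 17.9] 89.8
side (0.126, 0.15) 40 [0.5065 0.2395 0.1381] [508.1 241.6] [20.5 13.8] 30.8
top0 [ 0.4864 -0.3477  0.1478]
top0 [ 0.4749 -0.2504  0.148 ]
m6T [ 0.487 -0.346  0.148]
m6T [ 0.4764 -0.2525  0.1484]
side0 [ 0.4712 -0.2552  0.1486]
side0 [ 0.4842 -0.351   0.1485]
m6S [ 0.4731 -0.2572  0.1488]
m6S [ 0.4847 -0.3494  0.1485]
```

View pics/m6.png

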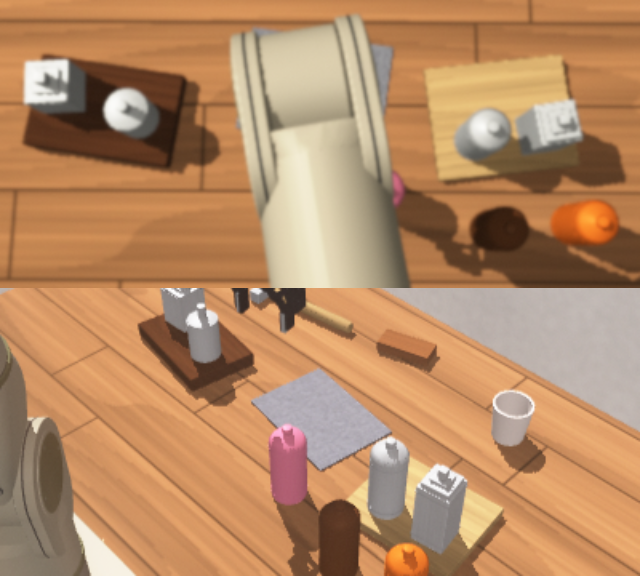

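The tall caddies are back within about 2 mm of where they stood, at (485,130) and (550,125) in the upper crop, both upright. The lids are seated and the arm is clear, so I'll let it settle briefly and hand in.

Call:
{"api": "move_arm", "payload": {"plan": [{"delta_pos":[0,0,0],"fingers":0.1,"turn":[0,0,0]},{"delta_pos":[0,0,0],"fingers":0.1,"turn":[0,0,0]},{"delta_pos":[0,0,0],"fingers":0.1,"turn":[0,0,0]}]}}

```text
clock: 43.38
position: [0.4379, -0.0259, 0.2893]
ee_rot: [0.997, 0.083, -0.0, -0.0]
ft_force: [-0.5, 1.2, -0.4]
grip_width: 0.899
grasp_force: 0.0
```

```bash
python3 -c "
from workcell import *
print(hand_in())"
```

```text
the job is handed in; nothing more can be done
None
```

I handed the job in at 43 s: in the last images both lids sit home on their matching caddies and both tall caddies stand upright within about 3 mm of their starts; the hand-in returned no verdict.

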